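# Rake out the joint of the pastry slab

### The job

First clear the marble pastry slab: lift each canister off it by its handle and stand it upright on the baking mat, wholly on it. Then take the seam pick, lower its tip into the slab's joint beside the red dot and rake slowly (about 2 cm a second) all along the joint, round both corners, to the blue dot, keeping the tip down in the groove. Finally stand the pick back in its holder, fully home, with all canisters still standing on the mat and the spatula and the two pastry rings on the counter left alone.

Things in the scene. Friction and masses are not known exactly. Their poses are not given: they have to be found in the camera images.
- slab: White marble pastry slab in two pieces, fixed, 240 (x) x 260 (y) x 24 mm high; origin at the centre of its underside, z up. Left or right on the counter. Between the pieces runs the joint, a Z-shaped dark groove 14 mm wide, 8 mm deep, floor 16 mm above the counter, from edge to edge with two square corners. Red dot (slab x -72, y -100 mm) beside its start, blue dot (72, 100) beside its end.
- mat: Orange-bordered beige silicone baking mat, fixed, 220 x 220 x 3 mm, on the side where the slab is not; origin at the centre of its underside, z up. Four printed rings (76 mm across) at +-50 mm in its x and y show convenient places, but anywhere wholly on the mat will do.
- holder_mouth (a point): Centre of the mouth of the hole in the wooden pick holder, 70 mm above the counter. The holder is a fixed upright block, 60 x 60 x 70 mm, with a round hole 26 mm wide right through it.
- holder: The pick holder block itself; origin at the centre of its underside on the counter, z up.
- pick_grip (a point): Middle of the seam pick's yellow handle, 98 mm from its tip; z runs from tip to cap. A round stylus, 130 mm, 80 g. From the tip: steel needle 6 mm across to 42 mm; cone to 20 mm across at 54; dark flange 36 mm across, 60 to 64; yellow handle 20 mm across, 64 to 122; black cap 30 mm across. At home it stands upright, flange on the holder's top, needle down the hole, this point 108 mm above the counter.
- pick_tip (a point): The very tip of the seam pick's needle.
- seam0 (a point): Point on the groove's floor, on its centre line: start of the stretch to rake, beside the red dot. The points 0 to 6 follow one another along the joint in straight lines.
- seam1 (a point): Point on the groove's floor, on its centre line: half-way along the first leg. The points 0 to 6 follow one another along the joint in straight lines.
- seam2 (a point): Point on the groove's floor, on its centre line: first corner of the joint. The points 0 to 6 follow one another along the joint in straight lines.
- seam3 (a point): Point on the groove's floor, on its centre line: half-way along the middle leg. The points 0 to 6 follow one another along the joint in straight lines.
- seam4 (a point): Point on the groove's floor, on its centre line: second corner of the joint. The points 0 to 6 follow one another along the joint in straight lines.
- seam5 (a point): Point on the groove's floor, on its centre line: half-way along the last leg. The points 0 to 6 follow one another along the joint in straight lines.
- seam6 (a point): Point on the groove's floor, on its centre line: end of the stretch to rake, beside the blue dot. The points 0 to 6 follow one another along the joint in straight lines.
- can0_mid (a point): Closed aluminium canister, white lid (may be absent), 62 mm across, 98 mm high, 0.25 to 0.45 kg; the point is on its axis, 50 mm above its underside, z up. Lid top at 61 mm. Stirrup handle over the lid: dark wooden bar 14 mm thick (canister x), 54 mm long (canister y), 16 mm high, centre 90 mm above the underside (21 mm gap under it), on two end posts 43 mm apart.
- can1_mid (a point): Closed aluminium canister, green lid (may be absent), 62 mm across, 98 mm high, 0.25 to 0.45 kg; the point is on its axis, 50 mm above its underside, z up. Lid top at 61 mm. Stirrup handle over the lid: dark wooden bar 14 mm thick (canister x), 54 mm long (canister y), 16 mm high, centre 90 mm above the underside (21 mm gap under it), on two end posts 43 mm apart.
- can2_mid (a point): Closed aluminium canister, blue lid (may be absent), 62 mm across, 98 mm high, 0.25 to 0.45 kg; the point is on its axis, 50 mm above its underside, z up. Lid top at 61 mm. Stirrup handle over the lid: dark wooden bar 14 mm thick (canister x), 54 mm long (canister y), 16 mm high, centre 90 mm above the underside (21 mm gap under it), on two end posts 43 mm apart.
- can3_mid (a point): Closed aluminium canister, red lid (may be absent), 62 mm across, 98 mm high, 0.25 to 0.45 kg; the point is on its axis, 50 mm above its underside, z up. Lid top at 61 mm. Stirrup handle over the lid: dark wooden bar 14 mm thick (canister x), 54 mm long (canister y), 16 mm high, centre 90 mm above the underside (21 mm gap under it), on two end posts 43 mm apart.
- spatula: Bystander, to be left alone: steel spatula with a wooden handle, about 200 mm long, lying on the counter.
- cutter: Bystander, to be left alone: small steel pastry ring, 60 mm across, 35 mm high.
- cutter2: Bystander, to be left alone: larger steel pastry ring, 80 mm across, 35 mm high.

How it is judged:
On the way, in this order (a step that is already met when the one before it is completed fails the run):
1. All canisters stand on the baking mat (x of can0_mid in the frame of mat between -0.085 and 0.085 m and y of can0_mid in the frame of mat between -0.085 and 0.085 m and z of each of can0_mid, can1_mid, can2_mid, can3_mid in the frame of mat below 0.058 m and angle between each of can0_mid, can1_mid, can2_mid, can3_mid's own z axis and vertical below 0.12 rad and x of can1_mid in the frame of mat between -0.085 and 0.085 m and y of can1_mid in the frame of mat between -0.085 and 0.085 m and x of can2_mid in the frame of mat between -0.085 and 0.085 m and y of can2_mid in the frame of mat between -0.085 and 0.085 m and x of can3_mid in the frame of mat between -0.085 and 0.085 m and y of can3_mid in the frame of mat between -0.085 and 0.085 m), for 0.3 s.
2. The tip has been lowered into the joint beside the red dot (tip in the groove and passing slowly) (horizontal distance between pick_tip and seam0 below 0.008 m and z of pick_tip in the frame of slab below 0.0205 m), for 0.25 s.
3. Raked to half-way along the first leg (tip in the groove and passing slowly) (horizontal distance between pick_tip and seam1 below 0.008 m and z of pick_tip in the frame of slab below 0.0205 m), for 0.25 s.
4. Raked to the first corner (tip in the groove and passing slowly) (horizontal distance between pick_tip and seam2 below 0.008 m and z of pick_tip in the frame of slab below 0.0205 m), for 0.25 s.
5. Raked to half-way along the middle leg (tip in the groove and passing slowly) (horizontal distance between pick_tip and seam3 below 0.008 m and z of pick_tip in the frame of slab below 0.0205 m), for 0.25 s.
6. Raked to the second corner (tip in the groove and passing slowly) (horizontal distance between pick_tip and seam4 below 0.008 m and z of pick_tip in the frame of slab below 0.0205 m), for 0.25 s.
7. Raked to half-way along the last leg (tip in the groove and passing slowly) (horizontal distance between pick_tip and seam5 below 0.008 m and z of pick_tip in the frame of slab below 0.0205 m), for 0.25 s.
8. Raked to the blue dot (tip in the groove and passing slowly) (horizontal distance between pick_tip and seam6 below 0.008 m and z of pick_tip in the frame of slab below 0.0205 m), for 0.25 s.
9. The pick is back in its holder (horizontal distance between pick_grip and holder_mouth below 0.008 m and z of pick_grip in the frame of holder below 0.114 m and angle between pick_grip's own z axis and vertical below 0.12 rad), for 0.2 s.
At the end, for the whole second after the job is handed in: Every canister present stands upright (within 7 degrees) on the mat, its axis within 85 mm of the mat's centre along each mat axis; the pick stands upright in its holder, its flange down on the block (within 6 mm), its axis within 8 mm of the hole's (all of step 1 and all of step 9); the robot touches nothing.
It fails at once if the spatula or a pastry ring is shoved more than 4 cm (distance of any of spatula, cutter, cutter2 from where it was at the start of the episode above 0.04 m).
Of can0, can1, can2, can3 only 2 to 4 are there at a start; the rules pass over those that are not, and their reading is None.
At some moment in a run one of can0, can1, can2, can3 may be knocked a few centimetres aside while the robot is not near it.
Once in a run the grip may slacken for a moment while it holds something.
It also fails if it takes over 210 s, if anything falls off the work surface, if the arm or the gripper's body presses on something with over 40 N, if the wrist force passes 120 N, or if a joint passes its speed limit or range.

### The arm

A 7-joint arm with a two-finger parallel gripper is mounted at the origin on the work surface. World frame = base frame: x ahead of the robot, y to its left, z up, the work surface at z = 0. Lengths are in m, angles in rad, forces in N, time in s.
With the tool pointing down it reaches from about 0.4 to 0.875 m from the base axis. Payload 19.3 kg.
Tool frame: the origin (TCP) lies midway between the tips of the shut fingers; the grasp point (between the pads) lies 19 mm behind it; z points along the fingers, y is the line along which they close (so a half turn about z gives the same grasp; the last joint's range is limited). The gripper opens to 85 mm and grips with 20 to 120 N. Pads are 22 mm wide; open, the fingers measure 114 mm over their backs; the gripper's body (76 mm by 85 mm) begins 54 mm behind the grasp point. The pads swing forward as they close: fully open they stand 13 mm farther back than shut.
Start: joints at [1.093, 0.521, -0.036, 1.599, 0.021, 1.021, -0.113], TCP at [0.248, -0.574, 0.231] pointing down, gripper open.
Joint ranges: [-2.91, 2.91], [-0.3, 2.13], [-1.5, 1.42], [0.17, 2.43], [-1.26, 4.41], [0.16, 1.93], [-2.52, 2.52]. Speed limits (rad/s): [1.89, 1.89, 2.39, 2.39, 3.01, 3.01, 3.01].

### API

Orientations are given as [roll, pitch, yaw] about the fixed x, y, z axes, in that order (R = Rz(yaw) Ry(pitch) Rx(roll)).
In Python, from workcell import * gives the robot as it stands. The module is installed in compiled form; this text tells all that it offers.
- The arm moves only by the tool play_rows, never from a script. Its argument "deltas" is a list of rows, each a list of 7 numbers: the shift along the tool's x, y, z in units of 500 mm (1.0 is 500 mm), then the turn, a rotation vector about the tool's x, y, z in units of 120 degrees (1.0 is 120 degrees), then the closure, from 0 (fully open) to 1 (shut). A call has 1 to 10 rows; each row is the pose to reach, as a shift and turn from the pose commanded when the call began, along the tool's axes at that moment; what a row does not reach only later rows make up. A row lasts 1/10 s, in which the tool goes at most 50 mm and 8.59 degrees, less where a joint would pass 70% of its speed; a pose out of reach is approached as far as the arm can. A call with a number of a shift or a turn outside -1 to 1 is refused whole. A call with a gripper value outside its range is refused whole. The fingers move at their own pace and stop on an object; "newtons" is the grip in N (left out, the last holds). Time passes only in rows, so rows that repeat a pose let the fingers close. It gives the time, the measured TCP pose, the force, the opening and the grip force at its end, in the units of the state.
- observe(): the state, without advancing time (a new reading comes with each control period).
- grab_frame(name): name is "scene" or "top" or "wrist"; returns the picture (420x560x3 uint8, red, green, blue); there is no depth.
- get_calibration(name): a dict with "fovy" (degrees; the focal length in pixels is half the picture's height over the tangent of half this angle, whatever the lens; pixels are square), "cx", "cy" (the principal point, pixels), "xyz" and "rotation" of the camera in the world. Camera axes: x right, y down, z forward; pixel columns grow to the right and rows downward; lengths in m; the calibration is good to about 2 mm. A picture is of the moment at which its call begins: read the wrist's pose just before it. get_calibration takes no time and is no camera call; for the wrist camera it gives the pose at the moment of the call.
- job_done(): hands the job in; it is judged then, once.
The state is a dict: "clock": time; "qpos": joint angles; "qd": joint speeds; "joint_efforts": joint torques, N m; "position": TCP position; "tool_rot": TCP orientation; "force": force on the tool from outside, world axes, zero at the start; "moment": the same for the moment, N m; "grip_width": finger opening in m; "finger_force": force on a finger pad.
Only numpy, scipy, OpenCV 4.12 (cv2) and the standard library are available. Lean on these libraries where they do the work, as an engineer would, in place of code of your own. Each camera call takes 0.05 s, during which the arm holds its last target. There are 200 camera calls.

## Working session

There is one attempt and no reset: what is moved stays moved. The work goes in short steps, Python scripts to look and compute and a tool call to move; the robot and the scene stay as the last step left them, time stands still between calls to the robot, and variables do not carry over. Pictures are saved under pics/ and viewed, at most 14 in all, crops included, and the job is handed in when it is done.

Besides the shell and the picture viewer there is one more tool, called after "Request:" by a JSON object that holds its "method" and its "body". play_rows: Moves the arm, as the interface text tells. Its arguments: {"type":"object","properties":{"deltas":{"type":"array"},"newtons":{"type":"number"}},"required":["deltas"]}

```bash
mkdir -p pics; python3 - <<'E'
from workcell import *
import cv2,numpy as np
s=observe();print({k:np.round(v,3).tolist() for k,v in s.items()})
for n in ("top","scene"):
    im=grab_frame(n);cv2.imwrite(f"pics/{n}0.png",im[:,:,::-1]);np.save(f"pics/{n}0.npy",im)
    c=get_calibration(n);print(n,{k:np.round(v,4).tolist() for k,v in c.items()})
c=get_calibration("wrist");print({k:np.round(v,4).tolist() for k,v in c.items()})
E
```

```text
{'clock': 0.0, 'qpos': [1.093, 0.522, -0.036, 1.6, 0.021, 1.021, -0.113], 'qd': [-0.0, 0.0, -0.001, -0.001, -0.0, -0.0, 0.0], 'joint_efforts': [0.002, -92.71, 1.981, -36.994, 0.018, 0.008, 0.0], 'position': [0.248, -0.573, 0.231], 'tool_rot': [-3.14, 0.0, 0.408], 'force': [0.514, 0.276, 0.472], 'moment': [-0.009, 0.028, 0.039], 'finger_force': 0.0, 'grip_width': 0.085}
top {'fovy': 46.35, 'cx': 274.852, 'cy': 210.5253, 'xyz': [0.4243, -0.0261, 1.097], 'rotation': [-2.9466, 0.0077, -1.5738]}
scene {'fovy': 44.4971, 'cx': 281.1979, 'cy': 210.7015, 'xyz': [1.3443, 0.2653, 1.0889], 'rotation': [-2.4631, -0.0087, 1.9477]}
{'fovy': 60.1943, 'cx': 282.7227, 'cy': 213.1809, 'xyz': [0.3166, -0.5425, 0.3719], 'rotation': [2.8441, 0.0009, -1.1627]}
```

View pics/top0.png

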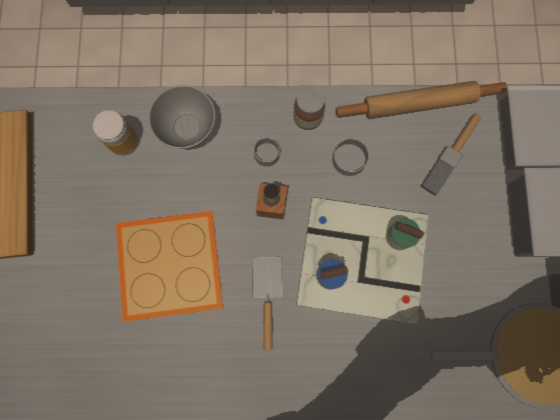

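View pics/scene0.png

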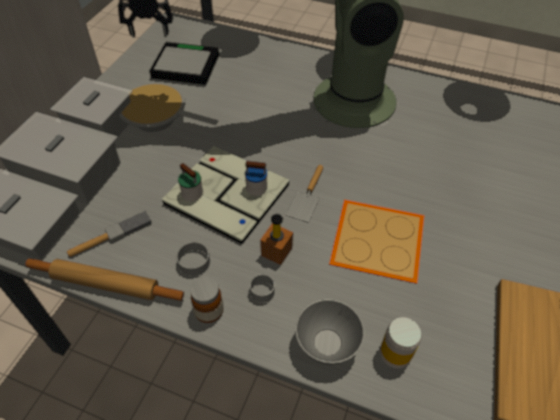

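The top view shows the slab on the right (corners about (311,199), (427,212), (418,321), (299,306)). The blue canister is at (332,273) and the green one at (405,233). The red dot is at (406,299), the blue dot at (323,220), the holder with the pick at (272,197), and the mat on the left. The patch by the red dot needs a zoom, since it could be a white lid.

```bash
cat > h.py <<'E'
import numpy as np, cv2
from scipy.spatial.transform import Rotation as Ro
def rot(c):
    r=np.array(c["rotation"],float); return r if r.shape==(3,3) else Ro.from_euler('xyz',r).as_matrix()
def f(c): return 210/np.tan(np.radians(c["fovy"])/2)
def cast(c,uv,z):
    uv=np.atleast_2d(np.array(uv,float)); d=np.c_[(uv[:,0]-c["cx"])/f(c),(uv[:,1]-c["cy"])/f(c),np.ones(len(uv))]@rot(c).T
    o=np.array(c["xyz"]); return (o+d*((z-o[2])/d[:,2])[:,None])[:,:2]
def proj(c,p):
    q=(np.atleast_2d(p)-np.array(c["xyz"]))@rot(c); return np.c_[c["cx"]+f(c)*q[:,0]/q[:,2],c["cy"]+f(c)*q[:,1]/q[:,2]]
def cents(m,amin):
    n,l,st,ce=cv2.connectedComponentsWithStats(m.astype(np.uint8)*255); return [(int(st[i,4]),*np.round(ce[i],1)) for i in range(1,n) if st[i,4]>=amin]
E
python3 - <<'E'
from workcell import *
from h import *
t=np.load("pics/top0.npy");s=np.load("pics/scene0.npy")
a=cv2.resize(t[185:335,255:435],(720,600),interpolation=3);cv2.imwrite("pics/c1.png",a[:,:,::-1])
a=cv2.resize(s[135:275,150:310],(686,600),interpolation=3);cv2.imwrite("pics/c2.png",a[:,:,::-1])
c=get_calibration("top");hs=cv2.cvtColor(t,cv2.COLOR_RGB2HSV).astype(int)
H,S,V=hs[...,0],hs[...,1],hs[...,2]
# mat
m=((H>2)&(H<16)&(S>215)&(V>180));m2=np.zeros_like(m);m2[205:325,110:230]=m[205:325,110:230]
r=cv2.minAreaRect(np.argwhere(m2)[:,::-1].astype(np.float32));b=cv2.boxPoints(r)
w=cast(c,b,.003);print("mat",w.mean(0),w,np.linalg.norm(w[0]-w[1]),np.linalg.norm(w[2]-w[1]))
for n,mm,z in (("red",((H<5)|(H>174))&(S>190)&(V>120),.024),("blue",(H>105)&(H<130)&(S>150)&(V>60),.024),("green",(H>55)&(H<90)&(S>90)&(V>40),.061),("yel",(H>22)&(H<32)&(S>170)&(V>100),.1)):
    for q in cents(mm,6): print(n,q,cast(c,[q[1:]],z),cast(c,[q[1:]],.061))
m=(S<70)&(V>165);m2=np.zeros_like(m);m2[190:330,290:435]=m[190:330,290:435]
m2=cv2.morphologyEx(m2.astype(np.uint8),cv2.MORPH_OPEN,np.ones((3,3)))
r=cv2.minAreaRect(np.argwhere(m2)[:,::-1].astype(np.float32));b=cv2.boxPoints(r);w=cast(c,b,.024);print("slab",b,w.mean(0),w,np.linalg.norm(w[0]-w[1]),np.linalg.norm(w[2]-w[1]))
E
```

```text
mat [1.17899459 0.66595432] [[1.17899459 0.66595432]
 [1.17899459 0.66595432]
 [1.17899459 0.66595432]
 [1.17899459 0.66595432]] 0.0 0.0
slab [[297.0449  305.09488]
 [312.84506 197.6537 ]
 [430.01694 214.88486]
 [414.21677 322.32605]] [ 0.52785148 -0.2116939 ] [[ 0.42905777 -0.06555615]
 [ 0.66524204 -0.10370989]
 [ 0.62482302 -0.36299382]
 [ 0.39228307 -0.31451571]] 0.23924615268575247 0.26241542140982077
```

View pics/c1.png

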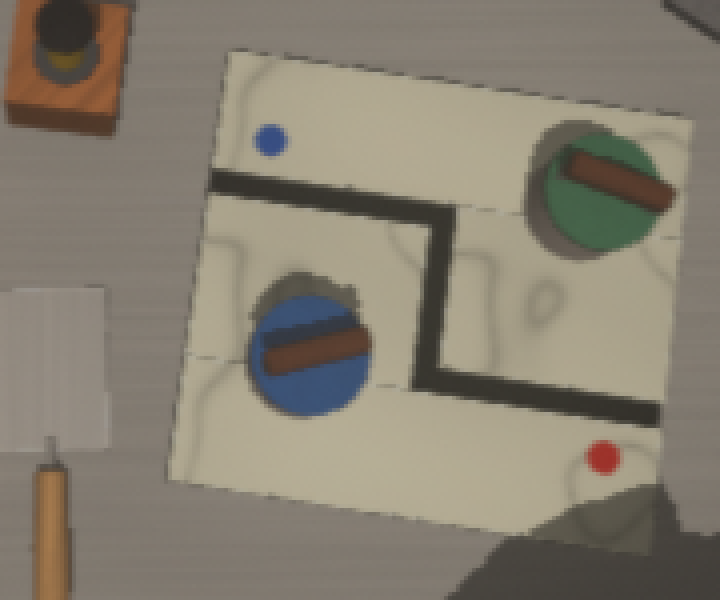

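View pics/c2.png

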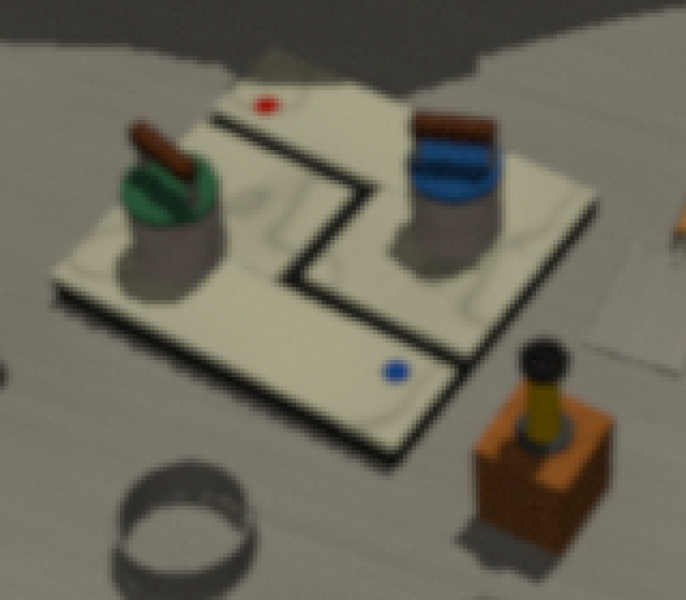

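```bash
python3 - <<'E'
from workcell import *
from h import *
t=np.load("pics/top0.npy");s=np.load("pics/scene0.npy")
c=get_calibration("top");cs=get_calibration("scene")
def box(hs,u0,u1,v0,v1):
    m=np.zeros(hs.shape[:2],bool);m[v0:v1,u0:u1]=1;return m
hs=cv2.cvtColor(t,cv2.COLOR_RGB2HSV).astype(int);H,S,V=hs[...,0],hs[...,1],hs[...,2]
print("matedge",hs[255,120],"green",hs[235,402],"blue",hs[280,335],"red",hs[299,406],"bdot",hs[220,323])
m=(H<14)&(S>190)&box(hs,105,235,200,330)
p=np.argwhere(m)[:,::-1].astype(np.float32);w=cast(c,p,.003);r=cv2.minAreaRect(w.astype(np.float32));print("mat",r)
red=[q for q in cents(((H<6)|(H>172))&(S>130)&box(hs,395,418,290,310),4)];bl=[q for q in cents((H>100)&(H<130)&(S>100)&box(hs,315,332,212,228),4)]
print(red,bl);R=cast(c,[red[0][1:]],.024)[0];B=cast(c,[bl[0][1:]],.024)[0]
d=B-R;yaw=np.arctan2(d[1],d[0])-np.arctan2(200,144);o=(R+B)/2;print("len",np.linalg.norm(d),np.hypot(.2,.144),"o",o,"yaw",yaw)
m=(S<90)&(V>100)&box(hs,290,435,190,330);
Rz=np.array([[np.cos(yaw),-np.sin(yaw)],[np.sin(yaw),np.cos(yaw)]])
# dark groove in slab frame: 
v,u=np.where((V<75)&box(hs,295,432,190,330));g=(cast(c,np.c_[u,v],.022)-o)@Rz
k=lambda a:np.round(a,4)
for n,sel,ax in (("leg1",(g[:,1]<-.02)&(g[:,1]>-.12)&(abs(g[:,0]+.05)<.03),0),("leg3",(g[:,1]>.02)&(g[:,1]<.12)&(abs(g[:,0]-.05)<.03),0),("mid",(abs(g[:,0])<.03)&(abs(g[:,1])<.03),1)):
    print(n,sel.sum(),k(np.median(g[sel,ax])),k(np.percentile(g[sel,ax],[5,95])))
for nm,lid,hb,bb in (("green",(H>60)&(H<95)&(S>60),None,(385,430,210,255)),("blue",(H>98)&(H<130)&(S>90),None,(312,352,252,295))):
    mm=lid&box(hs,*bb); cc=max(cv2.findContours(mm.astype(np.uint8),0,2)[0],key=cv2.contourArea);h=cv2.convexHull(cc);(x,y),rad=cv2.minEnclosingCircle(h)
    bar=((H<12)|(H>172))&(S>60)&box(hs,*bb);bp=np.argwhere(bar)[:,::-1]
    w=cast(c,bp,.024+.098);rr=cv2.minAreaRect(w.astype(np.float32))
    dd=w-w.mean(0);ev=np.linalg.svd(dd)[2][0] if len(w)>4 else 0
    print(nm,(x,y,rad),"lid",k(cast(c,[[x,y]],.024+.061)),"bar",len(bp),k(w.mean(0)),k(rr[0]),k(rr[1]),"axis deg",np.degrees(np.arctan2(ev[1],ev[0])))
# pick: cap in top and scene
cap=(V<60)&box(hs,258,290,178,202);q=max(cents(cap,5));print("cap",q,k(cast(c,[q[1:]],.140)))
h2=cv2.cvtColor(s,cv2.COLOR_RGB2HSV).astype(int)
q=max(cents((h2[...,2]<60)&box(h2,266,288,208,230),5));print("cap scene",q,k(cast(cs,[q[1:]],.137)))
q=max(cents((h2[...,0]>20)&(h2[...,0]<34)&(h2[...,1]>130)&box(h2,268,286,220,245),5));print("yel scene",q,k(cast(cs,[q[1:]],.100)))
m=(H<16)&(S>110)&box(hs,252,292,185,222);p=np.argwhere(m)[:,::-1];w=cast(c,p[p[:,1]<213],.07);print("holder",cv2.minAreaRect(w.astype(np.float32)))
E
```

```text
matedge [ 12 211 181] green [63 74 97] blue [108 123 118] red [  2 186 156] bdot [111 144 129]
mat ((0.5187855958938599, 0.21991696953773499), (0.21686778962612152, 0.21654382348060608), 7.4999260902404785)
[(46, np.float64(405.5), np.float64(298.8))] [(33, np.float64(322.5), np.float64(219.6))]
len 0.24610458597554022 0.2464467488119898 o [ 0.52843282 -0.21145574] yaw -0.15892252254369965
leg1 241 -0.0454 [-0.0504 -0.0404]
leg3 219 0.0445 [0.0397 0.0493]
mid 135 0.0003 [-0.0045  0.0051]
green (404.3196716308594, 234.9098358154297, 13.663938522338867) lid [[ 0.5713 -0.2879]] bar 133 [ 0.5761 -0.2903] [ 0.5761 -0.2903] [0.0499 0.0115] axis deg 68.81188564821416
blue (332.0, 273.4482727050781, 14.586140632629395) lid [[ 0.4922 -0.1357]] bar 158 [ 0.4923 -0.1353] [ 0.4921 -0.1348] [0.0119 0.051 ] axis deg -76.60647259463143
cap (154, np.float64(271.0), np.float64(190.8)) [[ 0.6537 -0.0117]]
cap scene (93, np.float64(276.4), np.float64(219.3)) [[ 0.656  -0.0102]]
yel scene (102, np.float64(276.2), np.float64(231.0)) [[ 0.6624 -0.0081]]
holder ((0.6525766253471375, -0.010884206742048264), (0.062439192086458206, 0.06013890728354454), 86.6170883178711)
```

Only the green and blue canisters are present. Slab: (0.528, -0.211), yaw -0.159. Mat: (0.519, 0.220). Holder: (0.653, -0.011). Next I move above the green canister.

```bash
cat >> h.py <<'E'
def row(s,xyz,yawdeg,o=None):
    Rt=Ro.from_euler('xyz',s["tool_rot"]);T=Ro.from_euler('xyz',[np.pi,0,np.radians(yawdeg)])
    d=Rt.inv().apply(np.array(xyz)-np.array(s["position"]))/.5; r=(Rt.inv()*T).as_rotvec()/np.radians(120)
    return np.round(np.r_[d,r],4).tolist()
E
python3 -c "
from workcell import *
from h import *
print(row(observe(),[.5,-.29,.28],68.8));print(row(observe(),[.555,-.283,.26],68.8))"
```

```text
[0.688, -0.3205, -0.0982, -0.0005, -0.0002, -0.3786]
[0.7946, -0.2897, -0.0582, -0.0005, -0.0002, -0.3786]
```

Request:
{"method": "play_rows", "body": {"deltas": [[0.2, -0.08, -0.05, 0, 0, -0.06, 0], [0.3, -0.11, -0.058, 0, 0, -0.12, 0], [0.4, -0.15, -0.058, 0, 0, -0.18, 0], [0.5, -0.18, -0.058, 0, 0, -0.24, 0], [0.6, -0.22, -0.058, 0, 0, -0.3, 0], [0.7, -0.25, -0.058, 0, 0, -0.36, 0], [0.7946, -0.2897, -0.058, 0, 0, -0.3786, 0], [0.7946, -0.2897, -0.058, 0, 0, -0.3786, 0], [0.7946, -0.2897, -0.058, 0, 0, -0.3786, 0], [0.7946, -0.2897, -0.058, 0, 0, -0.3786, 0]], "newtons": 60}}

```text
clock: 1.1
position: [0.5577, -0.2792, 0.2598]
tool_rot: [-3.141, -0.002, 1.206]
force: [-1.0, -1.1, -0.7]
grip_width: 0.0855
finger_force: 0.0
```

```bash
python3 - <<'E'
from workcell import *
from h import *
c=get_calibration("wrist");im=grab_frame("wrist");s=observe();cv2.imwrite("pics/w1.png",im[:,:,::-1]);np.save("pics/w1.npy",im)
print(np.round(s["position"],4),np.round(s["tool_rot"],4),c["xyz"])
for n,p in (("green",[.573,-.289,.114]),("blue",[.492,-.135,.114])):print(n,proj(c,p))
E
```

```text
[ 0.556  -0.2815  0.2597] [-3.1408e+00 -6.0000e-04  1.2036e+00] [ 0.58434457 -0.20799006  0.40106571]
green [[304.80067666 204.18007004]]
blue [[128.62295791  52.19079701]]
```

View pics/w1.png

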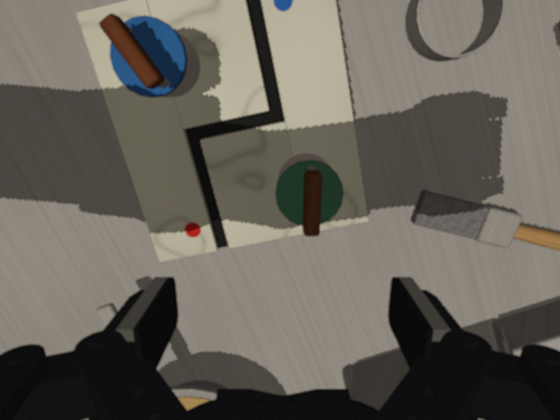

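The green lid is at about (309,191) with its bar near (312,202), running almost vertically. The blue lid is at (148,56) and the red dot at (193,230). I refine from this picture.

```bash
cat > w.py <<'E'
from h import *
def lidbar(im,c,lidm,base,near):
    H,S,V=[a.astype(int) for a in cv2.split(cv2.cvtColor(im,cv2.COLOR_RGB2HSV))]
    u,v=proj(c,[[*near,base+.09]])[0];yy,xx=np.mgrid[:420,:560];reg=np.hypot(xx-u,yy-v)<75
    lid={'g':(H>50)&(H<95)&(S>80),'b':(H>98)&(H<130)&(S>110)}[lidm]&reg
    bar=((H<14)|(H>170))&(S>90)&(V>15)&reg&(V<160)
    bar=max(cv2.findContours(bar.astype(np.uint8),0,2)[0],key=cv2.contourArea)
    r=cv2.minAreaRect(bar);b=cv2.boxPoints(r);w=cast(c,b,base+.098);e=[w[1]-w[0],w[2]-w[1]];e=max(e,key=np.linalg.norm)
    L=max(cv2.findContours(lid.astype(np.uint8),0,2)[0],key=cv2.contourArea);(x,y),ra=cv2.minEnclosingCircle(cv2.convexHull(np.vstack([L])))
    print(lidm,"bar",np.round(cast(c,[r[0]],base+.095),4),"len",np.linalg.norm(e).round(4),"deg",np.degrees(np.arctan2(e[1],e[0])).round(1),"px",np.round(r[0]),"lid",np.round(cast(c,[[x,y]],base+.061),4),np.round([x,y,ra]))
E
python3 - <<'E'
from workcell import *
from w import *
im=np.load("pics/w1.npy");c=get_calibration("wrist")
lidbar(im,c,'g',.024,[.573,-.289]);lidbar(im,c,'b',.024,[.492,-.135])
for y in (68.8,69.5,70.5):print(row(observe(),[.573,-.289,.13],y))
E
```

```text
g bar [[ 0.577  -0.2908]] len 0.0524 deg 67.2 px [312. 203.] lid [[ 0.5771 -0.2919]] [309. 194.  33.]
b bar [[ 0.4948 -0.1388]] len 0.054 deg -75.9 px [132.  51.] lid [[ 0.4947 -0.1385]] [148.  56.  41.]
[-0.0019, 0.0373, 0.2594, -0.0004, -0.0003, 0.0014]
[-0.0019, 0.0373, 0.2594, -0.0004, -0.0003, -0.0045]
[-0.0019, 0.0373, 0.2594, -0.0004, -0.0003, -0.0128]
```

```bash
python3 - <<'E'
from workcell import *
from h import *
print(row(observe(),[.5765,-.2907,.15],67.8));print(row(observe(),[.5765,-.2907,.094],67.8))
E
```

```text
[-0.0025, 0.0451, 0.2194, -0.0004, -0.0003, 0.0097]
[-0.0026, 0.0452, 0.3314, -0.0004, -0.0003, 0.0097]
```

Request:
{"method": "play_rows", "body": {"deltas": [[-0.002, 0.045, 0.07, 0, 0, 0.0097, 0], [-0.002, 0.045, 0.14, 0, 0, 0.0097, 0], [-0.002, 0.045, 0.2, 0, 0, 0.0097, 0], [-0.002, 0.045, 0.25, 0, 0, 0.0097, 0], [-0.002, 0.045, 0.29, 0, 0, 0.0097, 0], [-0.002, 0.045, 0.32, 0, 0, 0.0097, 0], [-0.002, 0.045, 0.332, 0, 0, 0.0097, 0], [-0.002, 0.045, 0.332, 0, 0, 0.0097, 0], [-0.002, 0.045, 0.332, 0, 0, 0.0097, 0]]}}

```text
clock: 2.05
position: [0.5761, -0.2927, 0.0952]
tool_rot: [3.141, 0.0, 1.18]
force: [0.7, -0.8, 0.1]
grip_width: 0.0857
finger_force: 0.0
```

Request:
{"method": "play_rows", "body": {"deltas": [[0, 0, 0, 0, 0, 0, 0.5], [0, 0, 0, 0, 0, 0, 0.9], [0, 0, 0, 0, 0, 0, 1], [0, 0, 0, 0, 0, 0, 1], [0, 0, 0, 0, 0, 0, 1], [0, 0, 0, 0, 0, 0, 1], [0, 0, 0, 0, 0, 0, 1], [0, 0, 0, 0, 0, 0, 1], [0, 0, 0, 0, 0, 0, 1]], "newtons": 80}}

```text
clock: 2.95
position: [0.5758, -0.2923, 0.0943]
tool_rot: [3.141, 0.0, 1.18]
force: [1.9, 0.2, 0.4]
grip_width: 0.0127
finger_force: 79.1
```

```bash
python3 - <<'E'
from workcell import *
from h import *
s=observe()
print(row(s,[.56,-.28,.24],67.6));print(row(s,[.56,-0.05,.25],67.6));print(row(s,[.553,.265,.24],67.6))
E
```

```text
[0.0108, -0.0386, -0.2913, 0.0001, 0.0, 0.0003]
[0.4362, -0.2136, -0.3114, 0.0001, 0.0, 0.0003]
[1.0135, -0.4663, -0.2914, 0.0001, 0.0, 0.0003]
```

Request:
{"method": "play_rows", "body": {"deltas": [[0, 0, -0.03, 0, 0, 0, 1], [0, 0, -0.08, 0, 0, 0, 1], [0, -0.01, -0.15, 0, 0, 0, 1], [0.02, -0.02, -0.23, 0, 0, 0, 1], [0.07, -0.05, -0.29, 0, 0, 0, 1], [0.14, -0.08, -0.31, 0, 0, 0, 1], [0.21, -0.12, -0.31, 0, 0, 0, 1], [0.29, -0.15, -0.31, 0, 0, 0, 1], [0.37, -0.18, -0.31, 0, 0, 0, 1], [0.436, -0.214, -0.31, 0, 0, 0, 1]]}}

```text
clock: 3.95
position: [0.5595, -0.0476, 0.2503]
tool_rot: [3.141, -0.0, 1.181]
force: [1.4, 0.1, -3.7]
grip_width: 0.0129
finger_force: 78.6
```

Request:
{"method": "play_rows", "body": {"deltas": [[0.07, -0.03, 0, 0, 0, 0, 1], [0.14, -0.06, 0, 0, 0, 0, 1], [0.21, -0.09, 0, 0, 0, 0, 1], [0.28, -0.12, 0, 0, 0, 0, 1], [0.35, -0.15, 0, 0, 0, 0, 1], [0.42, -0.18, 0, 0, 0, 0, 1], [0.49, -0.22, 0, 0, 0, 0, 1], [0.54, -0.24, 0.02, 0, 0, 0, 1], [0.577, -0.253, 0.04, 0, 0, 0, 1], [0.577, -0.253, 0.05, 0, 0, 0, 1]]}}

```text
clock: 4.95
position: [0.5513, 0.2679, 0.2242]
tool_rot: [-3.14, -0.0, 1.184]
force: [-0.0, -0.1, -3.4]
grip_width: 0.0126
finger_force: 78.6
```

```bash
python3 - <<'E'
from workcell import *
from h import *
c=get_calibration("wrist");im=grab_frame("wrist");s=observe();cv2.imwrite("pics/w2.png",im[:,:,::-1])
print(np.round(s["position"],4),np.round(s["tool_rot"],4),s["grip_width"],s["finger_force"],s["force"])
print(row(s,[.553,.265,.074],67.6))
E
```

```text
[0.5516 0.2658 0.2236] [-3.1403e+00  1.0000e-03  1.1825e+00] 0.012797273645591979 78.55762124061584 [-0.61805383 -1.63655519 -4.87852054]
[-0.0002, 0.0036, 0.2991, -0.0006, 0.0005, 0.0012]
```

View pics/w2.png

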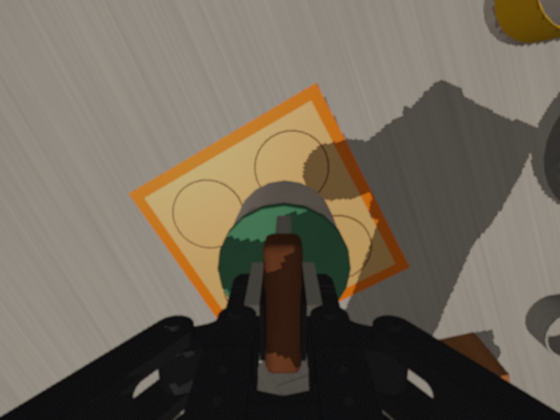

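The green canister hangs upright from the grip above the mat. Lowering it now.

Request:
{"method": "play_rows", "body": {"deltas": [[0, 0.003, 0.07, 0, 0, 0, 1], [0, 0.003, 0.14, 0, 0, 0, 1], [0, 0.003, 0.2, 0, 0, 0, 1], [0, 0.003, 0.25, 0, 0, 0, 1], [0, 0.003, 0.275, 0, 0, 0, 1], [0, 0.003, 0.288, 0, 0, 0, 1], [0, 0.003, 0.294, 0, 0, 0, 1], [0, 0.003, 0.298, 0, 0, 0, 1], [0, 0.003, 0.299, 0, 0, 0, 1], [0, 0.003, 0.299, 0, 0, 0, 1]]}}

```text
clock: 6.0
position: [0.5542, 0.2645, 0.0754]
tool_rot: [3.141, -0.001, 1.18]
force: [-0.3, 0.4, -3.0]
grip_width: 0.0129
finger_force: 78.6
```

Request:
{"method": "play_rows", "body": {"deltas": [[0, 0, 0.001, 0, 0, 0, 1], [0, 0, 0.003, 0, 0, 0, 1], [0, 0, 0.004, 0, 0, 0, 1], [0, 0, 0.004, 0, 0, 0, 1], [0, 0, 0.004, 0, 0, 0, 1]]}}

```text
clock: 6.5
position: [0.5544, 0.2644, 0.0733]
tool_rot: [3.141, -0.001, 1.18]
force: [0.9, -1.0, 5.4]
grip_width: 0.0127
finger_force: 79.1
```

Contact. Releasing, then rising straight up.

Request:
{"method": "play_rows", "body": {"deltas": [[0, 0, -0.001, 0, 0, 0, 0.8], [0, 0, -0.001, 0, 0, 0, 0.5], [0, 0, -0.001, 0, 0, 0, 0], [0, 0, -0.001, 0, 0, 0, 0], [0, 0, -0.001, 0, 0, 0, 0], [0, 0, -0.001, 0, 0, 0, 0], [0, 0, -0.05, 0, 0, 0, 0], [0, 0, -0.12, 0, 0, 0, 0], [0, 0, -0.21, 0, 0, 0, 0], [0, 0, -0.3, 0, 0, 0, 0]]}}

```text
clock: 7.5
position: [0.5535, 0.2643, 0.2243]
tool_rot: [-3.141, 0.0, 1.181]
force: [0.8, -0.1, -0.3]
grip_width: 0.085
finger_force: 0.0
```

```bash
python3 - <<'E'
from workcell import *
from w import *
s=observe();print(np.round(s["position"],4),s["grip_width"])
print(row(s,[.52,0,.26],103.7));print(row(s,[.485,-.125,.25],103.7))
c=get_calibration("top");im=grab_frame("top");lidbar(im,c,'b',.024,[.492,-.135]) if 0 else 0
lidbar(im,get_calibration("top"),'b',.024,[.492,-.135])
E
```

```text
[0.5535 0.2643 0.2243] 0.08503709585549114
[-0.5144, 0.1389, -0.0713, -0.0003, 0.0001, -0.3005]
[-0.7722, 0.1693, -0.0512, -0.0003, 0.0001, -0.3005]
b bar [[ 0.4925 -0.1358]] len 0.0506 deg -76.3 px [334. 272.] lid [[ 0.4926 -0.1357]] [332. 273.  14.]
```

Request:
{"method": "play_rows", "body": {"deltas": [[-0.08, 0.02, -0.03, 0, 0, -0.05, 0], [-0.17, 0.04, -0.06, 0, 0, -0.1, 0], [-0.26, 0.06, -0.07, 0, 0, -0.15, 0], [-0.35, 0.08, -0.07, 0, 0, -0.2, 0], [-0.44, 0.1, -0.07, 0, 0, -0.25, 0], [-0.53, 0.12, -0.07, 0, 0, -0.3, 0], [-0.61, 0.14, -0.06, 0, 0, -0.3, 0], [-0.69, 0.155, -0.055, 0, 0, -0.3, 0], [-0.772, 0.169, -0.05, 0, 0, -0.3, 0], [-0.772, 0.169, -0.05, 0, 0, -0.3, 0]]}}

```text
clock: 8.55
position: [0.4835, -0.1301, 0.2473]
tool_rot: [-3.14, 0.001, 1.802]
force: [-1.2, 1.1, -0.3]
grip_width: 0.0854
finger_force: 0.0
```

Request:
{"method": "play_rows", "body": {"deltas": [[0, 0, 0, 0, 0, 0, 0], [0, 0, 0, 0, 0, 0, 0], [0, 0, 0, 0, 0, 0, 0]]}}

```text
clock: 8.85
position: [0.4855, -0.1236, 0.2479]
tool_rot: [3.141, -0.0, 1.81]
force: [0.7, -0.1, 0.5]
grip_width: 0.0855
finger_force: 0.0
```

```bash
python3 - <<'E'
from workcell import *
from w import *
s=observe();c=get_calibration("wrist");im=grab_frame("wrist");np.save("pics/w3.npy",im);cv2.imwrite("pics/w3.png",im[:,:,::-1])
print(np.round(s["position"],4))
lidbar(im,c,'b',.024,[.493,-.136])
print(row(s,[.493,-.1365,.094],103.7))
E
```

```text
[ 0.4855 -0.1236  0.2479]
b bar [[ 0.4938 -0.1342]] len 0.0555 deg -75.6 px [289. 220.] lid [[ 0.4939 -0.1332]] [289. 207.  34.]
[-0.0286, 0.0084, 0.3078, 0.0001, -0.0001, 0.0003]
```

Request:
{"method": "play_rows", "body": {"deltas": [[-0.025, 0.011, 0.07, 0, 0, -0.004, 0], [-0.025, 0.011, 0.14, 0, 0, -0.004, 0], [-0.025, 0.011, 0.2, 0, 0, -0.004, 0], [-0.025, 0.011, 0.25, 0, 0, -0.004, 0], [-0.025, 0.011, 0.28, 0, 0, -0.004, 0], [-0.025, 0.011, 0.3, 0, 0, -0.004, 0], [-0.025, 0.011, 0.308, 0, 0, -0.004, 0], [-0.025, 0.011, 0.308, 0, 0, -0.004, 0], [-0.025, 0.011, 0.308, 0, 0, -0.004, 0]]}}

```text
clock: 9.8
position: [0.4939, -0.1356, 0.0945]
tool_rot: [3.141, 0.0, 1.817]
force: [-0.1, -0.3, 0.6]
grip_width: 0.0856
finger_force: 0.0
```

Request:
{"method": "play_rows", "body": {"deltas": [[0, 0, 0, 0, 0, 0, 0.5], [0, 0, 0, 0, 0, 0, 0.9], [0, 0, 0, 0, 0, 0, 1], [0, 0, 0, 0, 0, 0, 1], [0, 0, 0, 0, 0, 0, 1], [0, 0, 0, 0, 0, 0, 1], [0, 0, 0, 0, 0, 0, 1], [0, 0, 0, 0, 0, 0, 1], [0, 0, 0, 0, 0, 0, 1]]}}

```text
clock: 10.7
position: [0.4936, -0.1356, 0.094]
tool_rot: [3.141, 0.0, 1.817]
force: [-1.6, 0.3, 5.1]
grip_width: 0.0126
finger_force: 78.7
```

```bash
python3 - <<'E'
from workcell import *
from w import *
s=observe();print(np.round(s["position"],4),np.round(s["tool_rot"],3))
y=np.degrees(s["tool_rot"][2]);print(row(s,[.49,-.13,.22],y),row(s,[.484,.175,.22],y),row(s,[.484,.175,.085],y))
E
```

```text
[ 0.4936 -0.1356  0.094 ] [3.141 0.    1.817]
[0.0126, -0.0042, -0.2519, 0.0001, 0.0001, 0.0] [0.6071, 0.1328, -0.252, 0.0001, 0.0001, 0.0] [0.6071, 0.1328, 0.018, 0.0001, 0.0001, 0.0]
```

Request:
{"method": "play_rows", "body": {"deltas": [[0, 0, -0.03, 0, 0, 0, 1], [0, 0, -0.09, 0, 0, 0, 1], [0, 0, -0.17, 0, 0, 0, 1], [0.03, 0, -0.24, 0, 0, 0, 1], [0.1, 0.02, -0.25, 0, 0, 0, 1], [0.18, 0.04, -0.25, 0, 0, 0, 1], [0.26, 0.06, -0.25, 0, 0, 0, 1], [0.34, 0.08, -0.25, 0, 0, 0, 1], [0.42, 0.095, -0.25, 0, 0, 0, 1], [0.5, 0.11, -0.25, 0, 0, 0, 1]]}}

```text
clock: 11.7
position: [0.4853, 0.1217, 0.2187]
tool_rot: [-3.141, 0.0, 1.817]
force: [0.2, 0.1, -4.1]
grip_width: 0.0126
finger_force: 78.6
```

Request:
{"method": "play_rows", "body": {"deltas": [[0.06, 0.012, 0, 0, 0, 0, 1], [0.1, 0.022, 0.03, 0, 0, 0, 1], [0.107, 0.023, 0.08, 0, 0, 0, 1], [0.107, 0.023, 0.14, 0, 0, 0, 1], [0.107, 0.023, 0.19, 0, 0, 0, 1], [0.107, 0.023, 0.23, 0, 0, 0, 1], [0.107, 0.023, 0.26, 0, 0, 0, 1], [0.107, 0.023, 0.27, 0, 0, 0, 1], [0.107, 0.023, 0.27, 0, 0, 0, 1], [0.107, 0.023, 0.27, 0, 0, 0, 1]]}}

```text
clock: 12.7
position: [0.4843, 0.1751, 0.0844]
tool_rot: [3.141, -0.0, 1.817]
force: [0.1, 0.3, -4.1]
grip_width: 0.0127
finger_force: 78.6
```

Contact is expected at z ≈ 0.073.

Request:
{"method": "play_rows", "body": {"deltas": [[0, 0, 0.008, 0, 0, 0, 1], [0, 0, 0.015, 0, 0, 0, 1], [0, 0, 0.019, 0, 0, 0, 1], [0, 0, 0.022, 0, 0, 0, 1], [0, 0, 0.023, 0, 0, 0, 1], [0, 0, 0.023, 0, 0, 0, 1]]}}

```text
clock: 13.3
position: [0.4842, 0.175, 0.073]
tool_rot: [3.141, 0.0, 1.817]
force: [-5.4, -3.0, 14.9]
grip_width: 0.0123
finger_force: 81.4
```

Request:
{"method": "play_rows", "body": {"deltas": [[0, 0, -0.002, 0, 0, 0, 1], [0, 0, -0.002, 0, 0, 0, 0.7], [0, 0, -0.002, 0, 0, 0, 0], [0, 0, -0.002, 0, 0, 0, 0], [0, 0, -0.002, 0, 0, 0, 0], [0, 0, -0.002, 0, 0, 0, 0], [0, 0, -0.05, 0, 0, 0, 0], [0, 0, -0.12, 0, 0, 0, 0], [0, 0, -0.21, 0, 0, 0, 0], [0, 0, -0.3, 0, 0, 0, 0]]}}

```text
clock: 14.3
position: [0.4835, 0.1749, 0.2238]
tool_rot: [-3.141, -0.0, 1.817]
force: [1.0, -0.8, -0.1]
grip_width: 0.0855
finger_force: 0.0
```

```bash
python3 - <<'E'
from workcell import *
from w import *
s=observe();print(np.round(s["position"],4),s["grip_width"])
ims=grab_frame("scene");cv2.imwrite("pics/s2.png",ims[:,:,::-1])
print(row(s,[.56,0.05,.3],90));print(row(s,[.6535,-.0115,.29],90))
E
```

```text
[0.4835 0.1749 0.2238] 0.08548762877924268
[-0.2796, 0.0872, -0.1525, -0.0004, -0.0001, 0.1178]
[-0.4446, 0.2385, -0.1327, -0.0004, -0.0001, 0.1178]
```

View pics/s2.png

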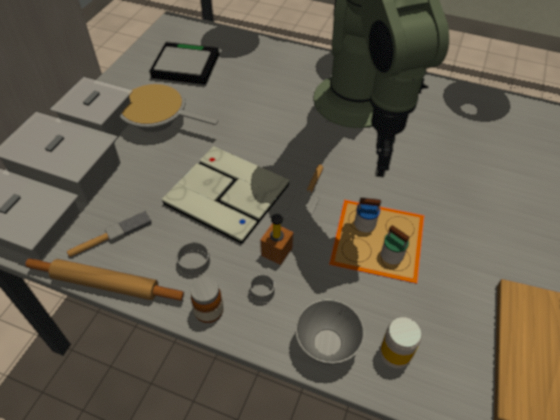

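Both canisters stand on the mat, with blue at (368,215) and green at (396,245). Now the pick.

Request:
{"method": "play_rows", "body": {"deltas": [[-0.06, 0.02, -0.05, 0, 0, 0.03, 0], [-0.12, 0.05, -0.09, 0, 0, 0.06, 0], [-0.18, 0.08, -0.11, 0, 0, 0.1, 0], [-0.24, 0.12, -0.11, 0, 0, 0.118, 0], [-0.3, 0.15, -0.11, 0, 0, 0.118, 0], [-0.36, 0.19, -0.11, 0, 0, 0.118, 0], [-0.42, 0.22, -0.1, 0, 0, 0.118, 0], [-0.4446, 0.2385, -0.09, 0, 0, 0.118, 0], [-0.4446, 0.2385, -0.09, 0, 0, 0.118, 0], [-0.4446, 0.2385, -0.09, 0, 0, 0.118, 0]]}}

```text
clock: 15.35
position: [0.6534, -0.0107, 0.2669]
tool_rot: [-3.141, -0.001, 1.571]
force: [0.1, 0.5, -0.1]
grip_width: 0.0851
finger_force: 0.0
```

Request:
{"method": "play_rows", "body": {"deltas": [[0, 0, 0, 0, 0, 0, 0], [0, 0, 0, 0, 0, 0, 0], [0, 0, 0, 0, 0, 0, 0]]}}

```text
clock: 15.65
position: [0.6537, -0.011, 0.2677]
tool_rot: [3.141, 0.0, 1.571]
force: [-0.3, 1.1, -0.3]
grip_width: 0.0854
finger_force: 0.0
```

```bash
python3 - <<'E'
from workcell import *
from h import *
s=observe();c=get_calibration("wrist");im=grab_frame("wrist");np.save("pics/w4.npy",im);cv2.imwrite("pics/w4.png",im[:,:,::-1])
print(np.round(s["position"],4),np.round(s["tool_rot"],4),proj(c,[[.6535,-.0115,.14],[.6535,-.0115,.07]]))
E
```

```text
[ 0.6537 -0.011   0.2677] [3.1411e+00 1.0000e-04 1.5707e+00] [[282.0822168  206.15310232]
 [282.10308704 186.01537845]]
```

View pics/w4.png

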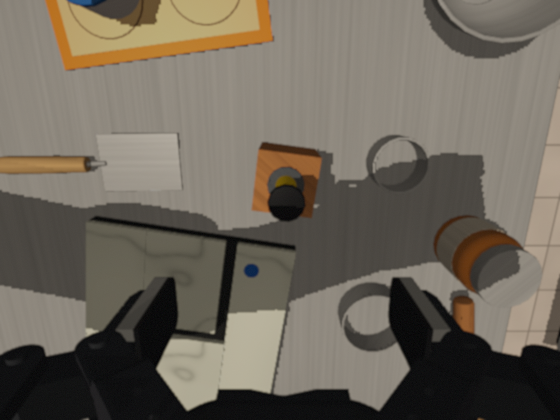

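The cap is at (286,202) and the holder top is centred around (287,180). The blue dot is at (251,270).

```bash
python3 - <<'E'
from workcell import *
from h import *
s=observe();c=get_calibration("wrist");im=np.load("pics/w4.npy")
H,S,V=[a.astype(int) for a in cv2.split(cv2.cvtColor(im,cv2.COLOR_RGB2HSV))];yy,xx=np.mgrid[:420,:560]
m=(V<45)&(np.hypot(xx-286,yy-202)<28);q=max(cents(m,50));k=max(cv2.findContours(m.astype(np.uint8),0,2)[0],key=cv2.contourArea)
print("cap",q,cv2.minEnclosingCircle(k),cast(c,[q[1:]],.137))
m=(H<18)&(S>110)&(abs(xx-287)<45)&(abs(yy-180)<50)
p=np.argwhere(m)[:,::-1];print("holder",cv2.minAreaRect(cast(c,p,.07).astype(np.float32)))
m=(H>100)&(H<130)&(S>110)&(np.hypot(xx-251,yy-270)<15);q=max(cents(m,10));print("blue dot",q,cast(c,[q[1:]],.024))
o=np.array([.52843,-.21146]);y=-.1589;R=np.array([[np.cos(y),-np.sin(y)],[np.sin(y),np.cos(y)]]);print("exp",o+R@[.072,.1])
# groove near end: dark pixels in last leg
d=np.zeros_like(V,bool);d[240:320,190:245]=V[240:320,190:245]<28
v,u=np.where(d);g=(cast(c,np.c_[u,v],.022)-o)@R;sel=(abs(g[:,0]-.045)<.02)&(g[:,1]>.03)&(g[:,1]<.12);print("groove x",sel.sum(),np.percentile(g[sel,0],[5,50,95]))
E
```

```text
cap (1106, np.float64(287.4), np.float64(201.2)) ((290.21234130859375, 198.86985778808594), 23.05111312866211) [[ 0.6576688  -0.00849258]]
holder ((0.6574259400367737, -0.006633374840021133), (0.06571939587593079, 0.059727177023887634), 82.20172882080078)
blue dot (129, np.float64(251.0), np.float64(270.4)) [[ 0.61714557 -0.12281651]]
exp [ 0.61534616 -0.12411252]
groove x 593 [0.04198665 0.04664184 0.05137026]
```

Request:
{"method": "play_rows", "body": {"deltas": [[0.0014, 0.0046, 0.07, 0, 0, 0, 0], [0.0014, 0.0046, 0.14, 0, 0, 0, 0], [0.0014, 0.0046, 0.2, 0, 0, 0, 0], [0.0014, 0.0046, 0.25, 0, 0, 0, 0], [0.0014, 0.0046, 0.3, 0, 0, 0, 0], [0.0014, 0.0046, 0.34, 0, 0, 0, 0], [0.0014, 0.0046, 0.357, 0, 0, 0, 0], [0.0014, 0.0046, 0.357, 0, 0, 0, 0], [0.0014, 0.0046, 0.357, 0, 0, 0, 0]]}}

```text
clock: 16.6
position: [0.6566, -0.0107, 0.0898]
tool_rot: [3.141, -0.0, 1.57]
force: [0.4, -0.3, 0.9]
grip_width: 0.0853
finger_force: 0.0
```

Request:
{"method": "play_rows", "body": {"deltas": [[0, 0, 0, 0, 0, 0, 0.4], [0, 0, 0, 0, 0, 0, 0.6], [0, 0, 0, 0, 0, 0, 0.7], [0, 0, 0, 0, 0, 0, 1], [0, 0, 0, 0, 0, 0, 1], [0, 0, 0, 0, 0, 0, 1], [0, 0, 0, 0, 0, 0, 1], [0, 0, 0, 0, 0, 0, 1], [0, 0, 0, 0, 0, 0, 1]], "newtons": 100}}

```text
clock: 17.5
position: [0.6564, -0.0109, 0.0892]
tool_rot: [3.141, 0.0, 1.57]
force: [-1.2, -0.9, 5.8]
grip_width: 0.0224
finger_force: 93.0
```

Request:
{"method": "play_rows", "body": {"deltas": [[0, 0, 0, 0, 0, 0, 1], [0, 0, 0, 0, 0, 0, 1], [0, 0, -0.02, 0, 0, 0, 1], [0, 0, -0.06, 0, 0, 0, 1], [0, 0, -0.12, 0, 0, 0, 1], [0, 0, -0.18, 0, 0, 0, 1], [0, 0, -0.22, 0, 0, 0, 1], [0, 0, -0.24, 0, 0, 0, 1], [0, 0, -0.24, 0, 0, 0, 1]]}}

```text
clock: 18.4
position: [0.6566, -0.0108, 0.2101]
tool_rot: [3.14, 0.0, 1.57]
force: [-0.4, -0.4, -0.6]
grip_width: 0.0228
finger_force: 94.7
```

```bash
python3 - <<'E'
from workcell import *
from h import *
s=observe();c=get_calibration("wrist");cs=get_calibration("scene")
a=grab_frame("wrist");b=grab_frame("scene");np.save("pics/w5.npy",a);np.save("pics/s5.npy",b);p=s["position"];print(p,s["tool_rot"],s["grip_width"])
u,v=proj(cs,[[p[0],p[1],p[2]-.04]])[0].astype(int);print(u,v)
b2=cv2.resize(b[v-50:v+50,u-47:u+47],(395,420),interpolation=3)
cv2.imwrite("pics/g5.png",np.hstack([a[:,150:410],b2])[:,:,::-1])
E
```

```text
[ 0.6565631  -0.01083554  0.21008578] [3.13977302e+00 2.52820147e-05 1.56983754e+00] 0.022751121571472046
276 210
```

View pics/g5.png

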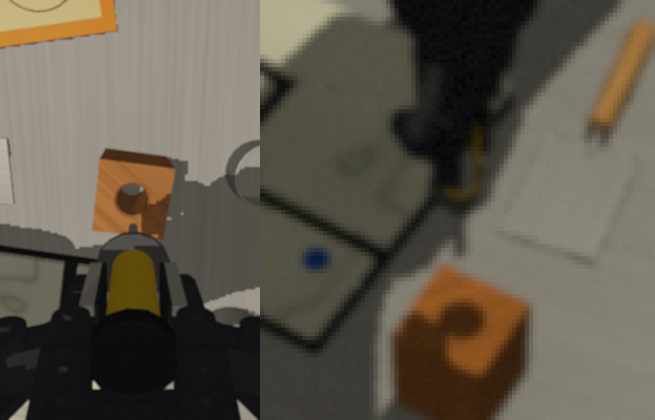

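```bash
python3 - <<'E'
from workcell import *
from h import *
s=observe();c=get_calibration("wrist");cs=get_calibration("scene");p=s["position"]
print("tip exp scene",proj(cs,[[p[0],p[1],p[2]-.079]]),"wrist",proj(c,[[p[0],p[1],p[2]-.079],[p[0],p[1],p[2]-.015]]))
a=np.load("pics/w5.npy");g=a[...,2::-1].astype(int)
V=cv2.cvtColor(a,cv2.COLOR_RGB2HSV)[...,2].astype(int);m=(V<62);m[:178]=0;m[216:]=0;m[:,:262]=0;m[:,302:]=0
q=max(cents(m,20));print("hole",q,cast(c,[q[1:]],.07));print(a[185:215:4,282].tolist())
cv2.imwrite("pics/z5.png",np.hstack([cv2.resize(a[160:270,240:330],(400,489),interpolation=3),cv2.resize(np.load("pics/s5.npy")[185:245,255:303],(391,489),interpolation=3)])[:,:,::-1])
o=np.array([.5285,-.2113]);y=-.159;R=np.array([[np.cos(y),-np.sin(y)],[np.sin(y),np.cos(y)]])
S=[(-.045,-.1),(-.045,-.05),(-.045,0),(0,0),(.045,0),(.045,.05),(.045,.1)]
for q in S: print(np.round(o+R@q,4))
E
```

```text
tip exp scene [[276.18118792 221.21292495]] wrist [[282.51285799 226.210262  ]
 [282.42068057 270.53565444]]Traceback (most recent call last):
  File "<stdin>", line 7, in <module>
ValueError: max() iterable argument is empty
```

```bash
python3 - <<'E'
from workcell import *
from h import *
s=observe()
o=np.array([.5293,-.2108]);y=-.159;R=np.array([[np.cos(y),-np.sin(y)],[np.sin(y),np.cos(y)]])
p=o+R@[-.045,-.1];print(p,row(s,[*p,.2],80.9),row(s,[*p,.13],80.9))
E
```

```text
[ 0.46903454 -0.30241372] [-0.5833, -0.3729, 0.0164, -0.0005, 0.0001, 0.0754] [-0.5833, -0.3728, 0.1564, -0.0005, 0.0001, 0.0754]
```

Request:
{"method": "play_rows", "body": {"deltas": [[-0.04, -0.03, 0, 0, 0, 0.02, 1], [-0.1, -0.06, 0.01, 0, 0, 0.04, 1], [-0.16, -0.1, 0.01, 0, 0, 0.06, 1], [-0.22, -0.14, 0.01, 0, 0, 0.075, 1], [-0.28, -0.18, 0.01, 0, 0, 0.0754, 1], [-0.34, -0.22, 0.01, 0, 0, 0.0754, 1], [-0.4, -0.26, 0.01, 0, 0, 0.0754, 1], [-0.46, -0.3, 0.01, 0, 0, 0.0754, 1], [-0.52, -0.33, 0.01, 0, 0, 0.0754, 1], [-0.583, -0.373, 0.02, 0, 0, 0.0754, 1]]}}

```text
clock: 19.5
position: [0.4687, -0.303, 0.198]
tool_rot: [-3.141, -0.001, 1.413]
force: [0.1, -0.9, -1.0]
grip_width: 0.0229
finger_force: 95.0
```

Request:
{"method": "play_rows", "body": {"deltas": [[0, 0, 0.03, 0, 0, 0, 1], [0, 0, 0.07, 0, 0, 0, 1], [0, 0, 0.11, 0, 0, 0, 1], [0, 0, 0.136, 0, 0, 0, 1], [0, 0, 0.136, 0, 0, 0, 1], [0, 0, 0.136, 0, 0, 0, 1], [0, 0, 0.136, 0, 0, 0, 1]]}}

```text
clock: 20.2
position: [0.4698, -0.3023, 0.1315]
tool_rot: [3.141, 0.0, 1.412]
force: [0.5, -0.1, -0.7]
grip_width: 0.0228
finger_force: 94.3
```

```bash
python3 - <<'E'
from workcell import *
from h import *
s=observe();c=get_calibration("wrist");p=np.array(s["position"])
a=grab_frame("wrist");np.save("pics/w6.npy",a);print(p,np.array(s["tool_rot"]),s["grip_width"])
o=np.array([.5293,-.2108]);y=-.159;R=np.array([[np.cos(y),-np.sin(y)],[np.sin(y),np.cos(y)]])
print("tip",proj(c,p-[0,0,.079]),"seam012 4",[proj(c,[*(o+R@q),.016]).round(0).tolist() for q in ((-.045,-.1),(-.045,-.05),(-.045,0),(.045,0))])
cv2.imwrite("pics/w6.png",a[:,:,::-1])
E
```

```text
[ 0.46978598 -0.30231516  0.1315179 ] [3.14070536e+00 3.12970045e-04 1.41205748e+00] 0.02279276171524507
tip [[282.63516845 226.24694764]] seam012 4 [[[282.0, 210.0]], [[282.0, 142.0]], [[282.0, 65.0]], [[418.0, 65.0]]]
```

View pics/w6.png

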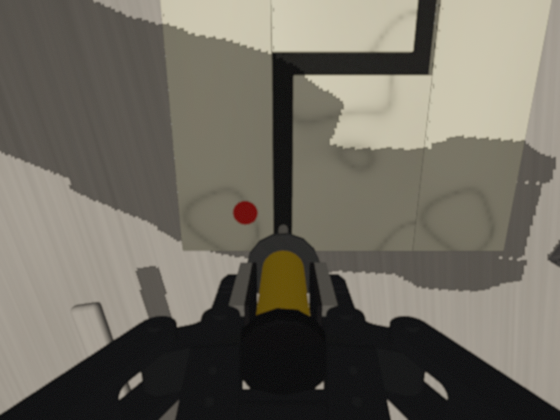

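Aligned: the tip is at (283,228), the groove centre at column 283, the red dot at (245,212), and the corners fall where predicted. Lowering.

Request:
{"method": "play_rows", "body": {"deltas": [[0, 0, 0.015, 0, 0, 0, 1], [0, 0, 0.03, 0, 0, 0, 1], [0, 0, 0.045, 0, 0, 0, 1], [0, 0, 0.055, 0, 0, 0, 1], [0, 0, 0.062, 0, 0, 0, 1], [0, 0, 0.066, 0, 0, 0, 1], [0, 0, 0.068, 0, 0, 0, 1], [0, 0, 0.07, 0, 0, 0, 1], [0, 0, 0.07, 0, 0, 0, 1]]}}

```text
clock: 21.15
position: [0.4694, -0.3022, 0.0958]
tool_rot: [3.142, 0.0, 1.412]
force: [0.1, -1.0, -1.4]
grip_width: 0.0224
finger_force: 94.3
```

Request:
{"method": "play_rows", "body": {"deltas": [[0, 0, 0.001, 0, 0, 0, 1], [0, 0, 0.002, 0, 0, 0, 1], [0, 0, 0.002, 0, 0, 0, 1], [0, 0, 0.002, 0, 0, 0, 1]]}}

```text
clock: 21.55
position: [0.4694, -0.3022, 0.0949]
tool_rot: [3.141, 0.0, 1.412]
force: [0.1, 0.1, 0.9]
grip_width: 0.0228
finger_force: 94.2
```

Request:
{"method": "play_rows", "body": {"deltas": [[0.004, 0, 0, 0, 0, 0, 1], [0.008, 0, 0, 0, 0, 0, 1], [0.012, 0, 0, 0, 0, 0, 1], [0.016, 0, 0, 0, 0, 0, 1], [0.02, 0, 0, 0, 0, 0, 1], [0.024, 0, 0, 0, 0, 0, 1], [0.028, 0, 0, 0, 0, 0, 1], [0.032, 0, 0, 0, 0, 0, 1], [0.036, 0, 0, 0, 0, 0, 1], [0.04, 0, 0, 0, 0, 0, 1]]}}

```text
clock: 22.55
position: [0.4726, -0.2823, 0.0948]
tool_rot: [3.142, -0.0, 1.412]
force: [0.4, -0.1, -0.3]
grip_width: 0.0226
finger_force: 94.4
```

Request:
{"method": "play_rows", "body": {"deltas": [[0.004, 0, 0, 0, 0, 0, 1], [0.008, 0, 0, 0, 0, 0, 1], [0.012, 0, 0, 0, 0, 0, 1], [0.016, 0, 0, 0, 0, 0, 1], [0.02, 0, 0, 0, 0, 0, 1], [0.024, 0, 0, 0, 0, 0, 1], [0.028, 0, 0, 0, 0, 0, 1], [0.032, 0, 0, 0, 0, 0, 1], [0.036, 0, 0, 0, 0, 0, 1], [0.04, 0, 0, 0, 0, 0, 1]]}}

```text
clock: 23.55
position: [0.4758, -0.2626, 0.0948]
tool_rot: [3.142, 0.0, 1.412]
force: [0.6, -0.8, 0.7]
grip_width: 0.0224
finger_force: 94.4
```

Request:
{"method": "play_rows", "body": {"deltas": [[0.004, 0, 0, 0, 0, 0, 1], [0.008, 0, 0, 0, 0, 0, 1], [0.012, 0, 0, 0, 0, 0, 1], [0.016, 0, 0, 0, 0, 0, 1], [0.02, 0, 0, 0, 0, 0, 1], [0.024, 0, 0, 0, 0, 0, 1], [0.028, 0, 0, 0, 0, 0, 1], [0.032, 0, 0, 0, 0, 0, 1], [0.036, 0, 0, 0, 0, 0, 1], [0.04, 0, 0, 0, 0, 0, 1]]}}

```text
clock: 24.55
position: [0.4789, -0.2428, 0.0948]
tool_rot: [-3.142, -0.0, 1.412]
force: [0.6, -0.9, 0.5]
grip_width: 0.0229
finger_force: 94.4
```

Request:
{"method": "play_rows", "body": {"deltas": [[0.004, 0, 0, 0, 0, 0, 1], [0.008, 0, 0, 0, 0, 0, 1], [0.012, 0, 0, 0, 0, 0, 1], [0.016, 0, 0, 0, 0, 0, 1], [0.02, 0, 0, 0, 0, 0, 1], [0.024, 0, 0, 0, 0, 0, 1], [0.028, 0, 0, 0, 0, 0, 1], [0.032, 0, 0, 0, 0, 0, 1], [0.036, 0, 0, 0, 0, 0, 1], [0.04, 0, 0, 0, 0, 0, 1]]}}

```text
clock: 25.55
position: [0.482, -0.223, 0.0948]
tool_rot: [-3.142, -0.0, 1.412]
force: [-0.3, -1.8, 0.9]
grip_width: 0.0227
finger_force: 94.4
```

```bash
python3 - <<'E'
from workcell import *
from h import *
s=observe();p=np.array(s["position"])
o=np.array([.5293,-.2108]);y=-.159;R=np.array([[np.cos(y),-np.sin(y)],[np.sin(y),np.cos(y)]])
print("slab",R.T@(p[:2]-o),p[2],s["force"],s["tool_rot"])
c=get_calibration("wrist");a=grab_frame("wrist");np.save("pics/w7.npy",a);V=a.max(2).astype(int)
print("tip px",proj(c,p-[0,0,.079]),proj(c,[*(o+R@[0,0]),.024]))
for v in (150,180,200,210,215): print(v,[int(x) for x in np.where(V[v]<35)[0][[0,-1]]] if (V[v]<35).any() else None)
for u in (310,340,370): print(u,np.where(V[:250,u]<35)[0][[0,-1]] if (V[:250,u]<35).any() else None)
cv2.imwrite("pics/w7.png",a[100:300,180:480,::-1])
E
```

```text
slab [-0.04472652 -0.01956486] 0.09479363692170975 [-0.2858393  -1.7517808   0.85614748] [-3.14155452e+00 -5.04226606e-06  1.41200309e+00]
tip px [[282.71103604 226.30024588]] [[356.62239404 200.21071364]]
150 [427, 442]
180 [423, 438]
200 [274, 435]
210 [274, 292]
215 [274, 292]
310 [189 205]
340 [189 205]
370 [189 205]
```

View pics/w7.png

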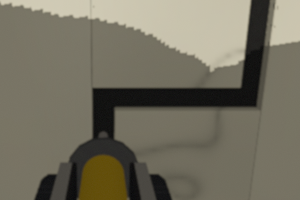

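The middle leg appears at rows 189–205. I check where the tip really shows against it.

```bash
python3 - <<'E'
from workcell import *
from h import *
a=np.load("pics/w7.npy").astype(int).max(2);b=np.load("pics/w6.npy").astype(int).max(2)
print("w7",a[222:246,283].tolist(),a[230:240:2,276:290].tolist());print("w6",b[218:240,283].tolist())
c=get_calibration("wrist");o=np.array([.5293,-.2108]);y=-.159;R=np.array([[np.cos(y),-np.sin(y)],[np.sin(y),np.cos(y)]])
for uv in ((320,188.5),(320,206),(320,197.5),(430.5,180),(283,210),(283,226),(283,231)): print(uv,[((cast(c,[uv],z)[0]-o)@R).round(4).tolist() for z in(.024,.016)])
E
```

```text
w7 [19, 19, 21, 18, 20, 18, 17, 18, 27, 47, 63, 70, 70, 70, 66, 55, 41, 38, 42, 45, 45, 43, 43, 44] [[18, 17, 19, 20, 19, 19, 25, 27, 27, 21, 18, 17, 17, 22], [17, 19, 23, 34, 47, 56, 63, 63, 63, 53, 41, 28, 16, 16], [18, 20, 36, 56, 66, 69, 69, 70, 69, 68, 63, 47, 27, 20], [19, 29, 45, 60, 65, 67, 67, 66, 64, 64, 61, 51, 35, 22], [29, 31, 38, 39, 42, 43, 41, 41, 41, 39, 38, 36, 36, 33]]
w6 [19, 19, 18, 18, 17, 26, 44, 61, 70, 71, 71, 72, 72, 71, 64, 49, 38, 40, 43, 43, 45, 43]
(320, 188.5) [[-0.0224, 0.0076], [-0.0215, 0.0058]]
(320, 206) [[-0.022, -0.0033], [-0.0212, -0.0056]]
(320, 197.5) [[-0.0222, 0.0021], [-0.0213, -0.0]]
(430.5, 180) [[0.0433, 0.0129], [0.0466, 0.0112]]
(283, 210) [[-0.0445, -0.0058], [-0.0445, -0.0082]]
(283, 226) [[-0.0445, -0.0161], [-0.0445, -0.0189]]
(283, 231) [[-0.0445, -0.0194], [-0.0445, -0.0223]]
```

The tip drags about 4 mm behind (slight tilt from floor friction). I lift by 0.8 mm, go on to the corner and recheck.

Request:
{"method": "play_rows", "body": {"deltas": [[0.004, 0, -0.001, 0, 0, 0, 1], [0.008, 0, -0.0016, 0, 0, 0, 1], [0.012, 0, -0.0016, 0, 0, 0, 1], [0.016, 0, -0.0016, 0, 0, 0, 1], [0.02, 0, -0.0016, 0, 0, 0, 1], [0.024, 0, -0.0016, 0, 0, 0, 1], [0.028, 0, -0.0016, 0, 0, 0, 1], [0.032, 0, -0.0016, 0, 0, 0, 1], [0.036, 0, -0.0016, 0, 0, 0, 1], [0.04, 0, -0.0016, 0, 0, 0, 1]]}}

```text
clock: 26.6
position: [0.4852, -0.2033, 0.0956]
tool_rot: [-3.142, -0.0, 1.412]
force: [-0.1, -0.2, -0.4]
grip_width: 0.0228
finger_force: 94.0
```

```bash
cat > t.py <<'E'
from workcell import *
from h import *
import sys
o=np.array([.5293,-.2108]);y=-.159;R=np.array([[np.cos(y),-np.sin(y)],[np.sin(y),np.cos(y)]])
s=observe();p=np.array(s["position"]);print("TCP slab",(R.T@(p[:2]-o)).round(4),p[2].round(4),np.round(s["force"],1))
c=get_calibration("wrist");a=grab_frame("wrist");np.save("pics/last.npy",a);V=a.max(2).astype(int)
print("col283",V[195:245,283].tolist());print("row tip",[V[v,270:298].tolist() for v in (228,233)])
sl=lambda uv,z:((cast(c,[uv],z)[0]-o)@R).round(4).tolist()
for v in range(215,240):
    if V[v,280:287].mean()>40: print("tip front",v,sl((283,v),.018));break
for u in (310,340,370,400):
    w=np.where(V[:226,u]<35)[0]
    if len(w):print("mid",u,w[[0,-1]],sl((u,w.mean()),.024))
for v in (60,100,140,170):
    w=np.where(V[v,200:]<35)[0]+200
    if len(w):print("leg3",v,w[[0,-1]],sl((w.mean(),v),.024))
E
python3 t.py
```

```text
TCP slab [-0.0447  0.0004] 0.0956 [-0.1 -0.2 -0.4]
col283 [114, 113, 115, 115, 115, 114, 114, 115, 115, 114, 115, 114, 114, 114, 113, 114, 114, 114, 114, 114, 114, 114, 111, 94, 60, 26, 17, 16, 16, 21, 40, 59, 67, 69, 68, 68, 69, 67, 58, 42, 37, 40, 42, 43, 42, 42, 43, 41, 42, 42]
row tip [[117, 108, 80, 43, 19, 15, 18, 19, 35, 53, 64, 66, 68, 69, 69, 67, 61, 46, 27, 21, 16, 16, 17, 18, 18, 17, 17, 18], [116, 104, 75, 41, 24, 19, 20, 28, 42, 53, 58, 58, 57, 58, 57, 57, 54, 45, 33, 27, 21, 22, 19, 15, 19, 17, 17, 18]]
tip front 215 [-0.0446, 0.0085]
mid 310 [220 225] [-0.0278, 0.0055]
mid 340 [220 225] [-0.0093, 0.0055]
mid 370 [220 225] [0.0093, 0.0055]
mid 400 [220 225] [0.0279, 0.0055]
leg3 60 [437 452] [0.0431, 0.0987]
leg3 100 [432 447] [0.043, 0.0779]
leg3 140 [428 441] [0.0429, 0.0558]
leg3 170 [424 439] [0.0434, 0.0383]
```

Request:
{"method": "play_rows", "body": {"deltas": [[0.002, 0, 0, 0, 0, 0, 1], [0.004, 0, 0, 0, 0, 0, 1], [0.004, 0, 0, 0, 0, 0, 1], [0.004, 0, 0, 0, 0, 0, 1], [0.004, 0.004, 0, 0, 0, 0, 1], [0.004, 0.008, 0, 0, 0, 0, 1], [0.004, 0.012, 0, 0, 0, 0, 1], [0.004, 0.016, 0, 0, 0, 0, 1], [0.004, 0.02, 0, 0, 0, 0, 1], [0.004, 0.024, 0, 0, 0, 0, 1]]}}

```text
clock: 27.65
position: [0.4976, -0.2034, 0.0956]
tool_rot: [3.142, -0.0, 1.412]
force: [-0.3, 0.2, 0.1]
grip_width: 0.023
finger_force: 94.0
```

Request:
{"method": "play_rows", "body": {"deltas": [[0, 0.004, 0, 0, 0, 0, 1], [0, 0.008, 0, 0, 0, 0, 1], [0, 0.012, 0, 0, 0, 0, 1], [0, 0.016, 0, 0, 0, 0, 1], [0, 0.02, 0, 0, 0, 0, 1], [0, 0.024, 0, 0, 0, 0, 1], [0, 0.028, 0, 0, 0, 0, 1], [0, 0.032, 0, 0, 0, 0, 1], [0, 0.036, 0, 0, 0, 0, 1], [0, 0.04, 0, 0, 0, 0, 1]]}}

```text
clock: 28.65
position: [0.5173, -0.2065, 0.0956]
tool_rot: [-3.142, -0.0, 1.412]
force: [-0.0, 0.2, -1.6]
grip_width: 0.023
finger_force: 94.0
```

```bash
python3 t.py
```

```text
TCP slab [-0.0125  0.0023] 0.0956 [-0.   0.2 -1.6]
col283 [107, 107, 107, 107, 107, 107, 107, 107, 107, 108, 107, 107, 106, 105, 106, 107, 106, 105, 106, 107, 106, 107, 106, 106, 107, 102, 84, 48, 17, 22, 43, 60, 66, 65, 63, 64, 65, 63, 54, 39, 33, 38, 39, 40, 40, 39, 39, 40, 39, 38]
row tip [[15, 15, 18, 16, 15, 18, 15, 20, 33, 50, 60, 63, 63, 65, 65, 65, 58, 42, 25, 16, 15, 18, 17, 13, 18, 19, 16, 18], [16, 16, 18, 18, 20, 19, 19, 25, 40, 49, 54, 54, 52, 54, 52, 53, 49, 40, 29, 25, 20, 19, 19, 16, 19, 16, 14, 15]]
tip front 215 [-0.0124, 0.0103]
mid 310 [223 225] [0.0043, 0.0064]
mid 340 [223 225] [0.0229, 0.0064]
mid 370 [168 225] [0.0403, 0.024]
mid 400 [ 5 15] [0.0488, 0.1248]
leg3 60 [378 396] [0.0441, 0.1005]
leg3 100 [375 392] [0.0439, 0.0798]
leg3 140 [372 389] [0.044, 0.0577]
leg3 170 [370 386] [0.0439, 0.0402]
```

Centred in the middle leg. Continuing to the second corner.

Request:
{"method": "play_rows", "body": {"deltas": [[0, 0.004, 0, 0, 0, 0, 1], [0, 0.008, 0, 0, 0, 0, 1], [0, 0.012, 0, 0, 0, 0, 1], [0, 0.016, 0, 0, 0, 0, 1], [0, 0.02, 0, 0, 0, 0, 1], [0, 0.024, 0, 0, 0, 0, 1], [0, 0.028, 0, 0, 0, 0, 1], [0, 0.032, 0, 0, 0, 0, 1], [0, 0.036, 0, 0, 0, 0, 1], [0, 0.04, 0, 0, 0, 0, 1]]}}

```text
clock: 29.7
position: [0.537, -0.2097, 0.0956]
tool_rot: [-3.142, -0.0, 1.412]
force: [0.6, -0.3, -0.1]
grip_width: 0.0228
finger_force: 94.0
```

Request:
{"method": "play_rows", "body": {"deltas": [[0, 0.004, 0, 0, 0, 0, 1], [0, 0.008, 0, 0, 0, 0, 1], [0, 0.012, 0, 0, 0, 0, 1], [0, 0.016, 0, 0, 0, 0, 1], [0, 0.02, 0, 0, 0, 0, 1], [0, 0.024, 0, 0, 0, 0, 1], [0, 0.028, 0, 0, 0, 0, 1], [0, 0.032, 0, 0, 0, 0, 1], [0, 0.036, 0, 0, 0, 0, 1], [0, 0.04, 0, 0, 0, 0, 1]]}}

```text
clock: 30.7
position: [0.5568, -0.2129, 0.0956]
tool_rot: [-3.142, 0.0, 1.412]
force: [-0.1, -0.2, -0.7]
grip_width: 0.0231
finger_force: 94.0
```

Request:
{"method": "play_rows", "body": {"deltas": [[0, 0.004, 0, 0, 0, 0, 1], [0, 0.008, 0, 0, 0, 0, 1], [0, 0.012, 0, 0, 0, 0, 1], [0, 0.016, 0, 0, 0, 0, 1], [0, 0.02, 0, 0, 0, 0, 1], [0, 0.024, 0, 0, 0, 0, 1], [0, 0.028, 0, 0, 0, 0, 1], [0, 0.032, 0, 0, 0, 0, 1], [0, 0.034, 0, 0, 0, 0, 1], [0, 0.034, 0, 0, 0, 0, 1]]}}

```text
clock: 31.7
position: [0.5735, -0.2155, 0.0956]
tool_rot: [-3.142, -0.0, 1.412]
force: [0.7, -0.7, -1.2]
grip_width: 0.0226
finger_force: 94.0
```

```bash
python3 t.py
```

```text
TCP slab [0.0444 0.0023] 0.0956 [ 0.7 -0.7 -1.2]
col283 [17, 16, 18, 16, 17, 16, 14, 17, 17, 18, 14, 18, 16, 16, 19, 16, 15, 14, 16, 18, 17, 14, 14, 18, 17, 16, 16, 17, 16, 27, 43, 61, 67, 67, 65, 65, 66, 64, 54, 40, 35, 40, 40, 40, 42, 40, 41, 40, 41, 41]
row tip [[18, 17, 14, 15, 15, 18, 16, 18, 35, 51, 63, 65, 65, 67, 66, 65, 59, 45, 26, 15, 20, 15, 17, 17, 27, 62, 97, 114], [20, 17, 19, 21, 20, 21, 21, 26, 41, 52, 54, 55, 55, 54, 53, 54, 50, 42, 32, 24, 22, 20, 18, 19, 28, 65, 98, 114]]
tip front 226 [0.0446, 0.003]
leg3 60 [274 295] [0.0453, 0.1005]
leg3 100 [274 294] [0.045, 0.0798]
leg3 140 [275 294] [0.0454, 0.0577]
leg3 170 [275 294] [0.0454, 0.0402]
```

Request:
{"method": "play_rows", "body": {"deltas": [[0.004, 0.0016, 0, 0, 0, 0, 1], [0.008, 0.0016, 0, 0, 0, 0, 1], [0.012, 0.0016, 0, 0, 0, 0, 1], [0.016, 0.0016, 0, 0, 0, 0, 1], [0.02, 0.0016, 0, 0, 0, 0, 1], [0.024, 0.0016, 0, 0, 0, 0, 1], [0.028, 0.0016, 0, 0, 0, 0, 1], [0.032, 0.0016, 0, 0, 0, 0, 1], [0.036, 0.0016, 0, 0, 0, 0, 1], [0.04, 0.0016, 0, 0, 0, 0, 1]]}}

```text
clock: 32.75
position: [0.5774, -0.1957, 0.0956]
tool_rot: [-3.142, -0.0, 1.412]
force: [-0.4, 0.5, -1.8]
grip_width: 0.0225
finger_force: 94.0
```

Request:
{"method": "play_rows", "body": {"deltas": [[0.004, 0, 0, 0, 0, 0, 1], [0.008, 0, 0, 0, 0, 0, 1], [0.012, 0, 0, 0, 0, 0, 1], [0.016, 0, 0, 0, 0, 0, 1], [0.02, 0, 0, 0, 0, 0, 1], [0.024, 0, 0, 0, 0, 0, 1], [0.028, 0, 0, 0, 0, 0, 1], [0.032, 0, 0, 0, 0, 0, 1], [0.036, 0, 0, 0, 0, 0, 1], [0.04, 0, 0, 0, 0, 0, 1]]}}

```text
clock: 33.75
position: [0.5805, -0.176, 0.0956]
tool_rot: [-3.142, -0.0, 1.412]
force: [-0.4, -0.2, -0.2]
grip_width: 0.0229
finger_force: 94.0
```

Request:
{"method": "play_rows", "body": {"deltas": [[0.004, 0, 0, 0, 0, 0, 1], [0.008, 0, 0, 0, 0, 0, 1], [0.012, 0, 0, 0, 0, 0, 1], [0.016, 0, 0, 0, 0, 0, 1], [0.02, 0, 0, 0, 0, 0, 1], [0.024, 0, 0, 0, 0, 0, 1], [0.028, 0, 0, 0, 0, 0, 1], [0.032, 0, 0, 0, 0, 0, 1], [0.036, 0, 0, 0, 0, 0, 1], [0.04, 0, 0, 0, 0, 0, 1]]}}

```text
clock: 34.75
position: [0.5837, -0.1563, 0.0956]
tool_rot: [3.142, -0.0, 1.412]
force: [0.1, -0.1, -0.2]
grip_width: 0.0228
finger_force: 94.0
```

```bash
python3 t.py
```

```text
TCP slab [0.0451 0.0625] 0.0956 [ 0.1 -0.1 -0.2]
col283 [31, 31, 31, 30, 25, 20, 17, 15, 15, 17, 17, 15, 16, 16, 15, 17, 16, 14, 19, 16, 18, 15, 15, 17, 16, 15, 18, 19, 15, 21, 37, 54, 61, 61, 62, 63, 63, 61, 50, 39, 49, 66, 76, 78, 77, 76, 76, 69, 54, 41]
row tip [[104, 97, 78, 49, 19, 13, 15, 16, 30, 50, 59, 62, 63, 61, 63, 61, 55, 39, 27, 14, 18, 12, 17, 25, 58, 89, 104, 107], [104, 97, 76, 46, 20, 17, 20, 24, 36, 48, 51, 52, 53, 50, 53, 50, 49, 40, 30, 21, 19, 16, 16, 29, 62, 92, 104, 109]]
tip front 226 [0.0452, 0.0631]
leg3 140 [273 293] [0.0452, 0.1178]
leg3 170 [274 293] [0.0455, 0.1003]
```

Still centred; 40 mm to go plus a short overrun.

Request:
{"method": "play_rows", "body": {"deltas": [[0.004, 0, 0, 0, 0, 0, 1], [0.008, 0, 0, 0, 0, 0, 1], [0.012, 0, 0, 0, 0, 0, 1], [0.016, 0, 0, 0, 0, 0, 1], [0.02, 0, 0, 0, 0, 0, 1], [0.024, 0, 0, 0, 0, 0, 1], [0.028, 0, 0, 0, 0, 0, 1], [0.032, 0, 0, 0, 0, 0, 1], [0.036, 0, 0, 0, 0, 0, 1], [0.04, 0, 0, 0, 0, 0, 1]]}}

```text
clock: 35.8
position: [0.5868, -0.1365, 0.0956]
tool_rot: [-3.142, -0.0, 1.412]
force: [-0.0, -0.3, -0.5]
grip_width: 0.0228
finger_force: 94.0
```

Request:
{"method": "play_rows", "body": {"deltas": [[0.004, 0, 0, 0, 0, 0, 1], [0.008, 0, 0, 0, 0, 0, 1], [0.012, 0, 0, 0, 0, 0, 1], [0.016, 0, 0, 0, 0, 0, 1], [0.02, 0, 0, 0, 0, 0, 1], [0.024, 0, 0, 0, 0, 0, 1], [0.028, 0, 0, 0, 0, 0, 1], [0.032, 0, 0, 0, 0, 0, 1], [0.036, 0, 0, 0, 0, 0, 1], [0.04, 0, 0, 0, 0, 0, 1]]}}

```text
clock: 36.8
position: [0.59, -0.1167, 0.0956]
tool_rot: [3.142, -0.0, 1.412]
force: [-0.0, -0.4, -0.9]
grip_width: 0.0224
finger_force: 94.0
```

Request:
{"method": "play_rows", "body": {"deltas": [[0.003, 0, 0, 0, 0, 0, 1], [0.004, 0, 0, 0, 0, 0, 1], [0.004, 0, 0, 0, 0, 0, 1], [0.004, 0, 0, 0, 0, 0, 1], [0.004, 0, 0, 0, 0, 0, 1], [0.004, 0, 0, 0, 0, 0, 1]]}}

```text
clock: 37.4
position: [0.5903, -0.115, 0.0956]
tool_rot: [3.142, 0.0, 1.412]
force: [-0.1, -0.5, -0.4]
grip_width: 0.0229
finger_force: 94.0
```

```bash
python3 - <<'E'
from workcell import *
from h import *
s=observe();c=get_calibration("wrist");a=grab_frame("wrist");p=np.array(s["position"])
H,S,V=[q.astype(int) for q in cv2.split(cv2.cvtColor(a,cv2.COLOR_RGB2HSV))]
for n,m in (("blue",(H>100)&(H<130)&(S>110)&(V>50)),):
    for q in cents(m,40): print(n,q,cast(c,[q[1:]],.024))
print("tip front col",V[215:240,283].tolist(),proj(c,p-[0,0,.079]),p)
b=grab_frame("top");np.save("pics/t8.npy",b);cv2.imwrite("pics/w8.png",np.hstack([a[100:400,130:430],cv2.resize(b[190:340,100:340],(480,300))])[:,:,::-1])
E
```

```text
blue (531, np.float64(326.2), np.float64(235.1)) [[ 0.61663252 -0.12256695]]
tip front col [15, 14, 17, 16, 14, 16, 18, 15, 16, 22, 41, 56, 62, 66, 64, 65, 65, 63, 54, 40, 50, 70, 79, 81, 81] [[282.74004591 226.28049636]] [ 0.59029766 -0.11502737  0.09561879]
```

View pics/w8.png

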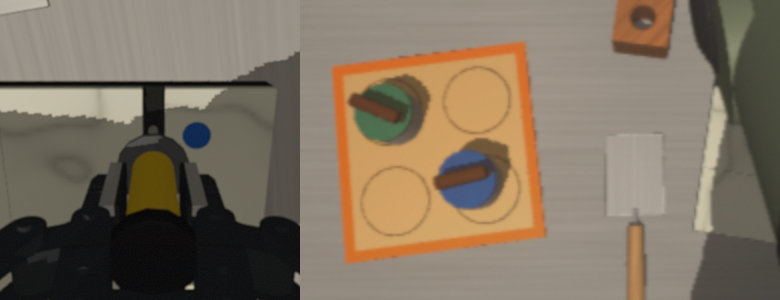

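Tip is beside the blue dot: dot at (326,235), tip near (283,228). Both canisters stand on the mat, and the holder hole is visible in the top view near (271,198). I lift and return the pick.

Request:
{"method": "play_rows", "body": {"deltas": [[0, 0, -0.02, 0, 0, 0, 1], [0, 0, -0.06, 0, 0, 0, 1], [0, 0, -0.12, 0, 0, 0, 1], [0, 0, -0.18, 0, 0, 0, 1], [0, 0, -0.22, 0, 0, 0, 1], [0, 0, -0.23, 0, 0, 0, 1], [0, 0, -0.23, 0, 0, 0, 1]]}}

```text
clock: 38.2
position: [0.5905, -0.1151, 0.2113]
tool_rot: [3.14, 0.0, 1.412]
force: [0.6, 0.3, -1.1]
grip_width: 0.0228
finger_force: 94.0
```

```bash
python3 - <<'E'
from workcell import *
from h import *
b=np.load("pics/t8.npy");c=get_calibration("top");V=b.max(2).astype(int)
print(V[190:208,262:282].tolist())
H,S,W=[q.astype(int) for q in cv2.split(cv2.cvtColor(b,cv2.COLOR_RGB2HSV))]
m=np.zeros(V.shape,bool);m[190:205,263:280]=S[190:205,263:280]<95
for q in cents(m,10):print("hole lowS",q,cast(c,[q[1:]],.07))
s=observe();a=grab_frame("wrist");cw=get_calibration("wrist");print(s["position"])
print("hole exp px",proj(cw,[.656,-.0105,.07]))
print(row(s,[.656,-.0105,.2],90))
E
```

```text
[[160, 160, 159, 157, 156, 156, 149, 148, 152, 155, 158, 158, 159, 161, 161, 155, 153, 156, 156, 158], [159, 159, 158, 157, 156, 150, 148, 148, 151, 153, 153, 157, 160, 162, 156, 154, 156, 156, 157, 163], [160, 157, 157, 157, 150, 142, 138, 137, 134, 131, 132, 141, 150, 150, 152, 155, 157, 158, 163, 165], [158, 157, 157, 150, 141, 133, 116, 100, 95, 95, 97, 107, 121, 134, 147, 155, 157, 163, 166, 162], [157, 158, 150, 140, 125, 102, 89, 86, 87, 88, 90, 91, 94, 108, 130, 149, 162, 166, 163, 159], [157, 151, 144, 132, 107, 87, 83, 84, 87, 89, 89, 89, 88, 91, 108, 140, 160, 163, 160, 161], [153, 149, 143, 124, 95, 80, 81, 85, 87, 88, 89, 89, 88, 86, 91, 126, 152, 160, 160, 166], [150, 150, 138, 108, 83, 78, 82, 84, 87, 88, 89, 89, 88, 87, 87, 112, 142, 158, 166, 170], [151, 153, 139, 106, 79, 76, 81, 83, 89, 92, 92, 91, 88, 86, 86, 108, 142, 163, 170, 170], [155, 156, 143, 109, 79, 71, 73, 78, 100, 114, 113, 107, 98, 89, 87, 110, 150, 168, 169, 170], [157, 157, 145, 115, 83, 72, 75, 82, 92, 124, 141, 142, 131, 107, 93, 125, 159, 169, 170, 170], [158, 159, 156, 134, 96, 78, 81, 84, 86, 9
[... 163 characters left out ...]
 153, 138, 117, 100, 91, 86, 86, 86, 91, 104, 134, 158, 168, 170, 169, 164, 157], [163, 162, 157, 156, 155, 146, 131, 117, 108, 104, 106, 122, 140, 160, 168, 170, 169, 165, 157, 152], [163, 157, 155, 157, 158, 159, 161, 159, 150, 145, 155, 165, 169, 170, 170, 170, 166, 158, 153, 154], [157, 155, 157, 158, 159, 164, 166, 163, 160, 162, 168, 171, 171, 171, 170, 166, 158, 153, 154, 157], [155, 157, 158, 159, 164, 166, 163, 161, 164, 169, 172, 171, 171, 171, 167, 159, 152, 153, 157, 163]]
hole lowS (39, np.float64(271.2), np.float64(201.1)) [[ 0.64777049 -0.01108676]]
[ 0.59048123 -0.11506512  0.21129415]
hole exp px [[350.93387303  47.31239428]]
[0.2272, 0.0963, 0.0227, 0.0006, 0.0001, -0.0759]
```

Request:
{"method": "play_rows", "body": {"deltas": [[0.03, 0.01, 0, 0, 0, -0.01, 1], [0.07, 0.03, 0, 0, 0, -0.03, 1], [0.11, 0.05, 0, 0, 0, -0.05, 1], [0.15, 0.07, 0, 0, 0, -0.076, 1], [0.19, 0.085, 0.01, 0, 0, -0.076, 1], [0.215, 0.093, 0.02, 0, 0, -0.076, 1], [0.2272, 0.0953, 0.04, 0, 0, -0.076, 1], [0.2272, 0.0953, 0.06, 0, 0, -0.076, 1], [0.2272, 0.0953, 0.06, 0, 0, -0.076, 1], [0.2272, 0.0953, 0.06, 0, 0, -0.076, 1]]}}

```text
clock: 39.25
position: [0.655, -0.0113, 0.1803]
tool_rot: [-3.141, 0.0, 1.57]
force: [0.7, -1.1, -0.3]
grip_width: 0.0229
finger_force: 94.0
```

```bash
python3 - <<'E'
from workcell import *
from h import *
s=observe();c=get_calibration("wrist");a=grab_frame("wrist");p=np.array(s["position"]);print(p,s["tool_rot"],s["grip_width"])
print("tip",proj(c,p-[0,0,.079]),"mouth exp",proj(c,[[p[0],p[1],.07],[.6545,-.0105,.07]]))
t=[(q-13e-3*0) for q in [0]]
np.save("pics/w9.npy",a);cv2.imwrite("pics/w9.png",cv2.resize(a[150:270,200:360],(640,480),interpolation=3)[:,:,::-1])
E
```

```text
[ 0.65502584 -0.01131249  0.1803446 ] [-3.14094966e+00  4.45281912e-04  1.57024990e+00] 0.02291875295744728
tip [[282.47505391 226.18537165]] mouth exp [[282.49125753 211.99587232]
 [281.76518429 210.92353201]]
```

View pics/w9.png

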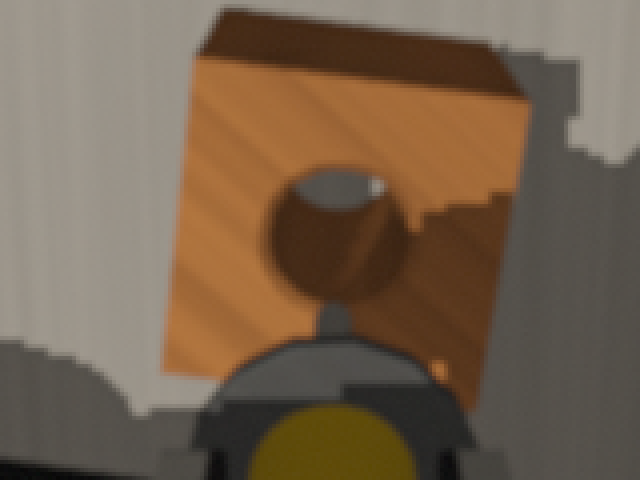

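The hole is centred at about (284.3,209) and the tip front is at (283.5,225.5). Converting both.

```bash
python3 - <<'E'
from workcell import *
from h import *
s=observe();c=get_calibration("wrist");p=np.array(s["position"])
print(p,"hole",cast(c,[[284.3,209]],.07),"tipfront",cast(c,[[283.3,225.5]],.102))
a=np.load("pics/w9.npy");H,S,V=[q.astype(int) for q in cv2.split(cv2.cvtColor(a,cv2.COLOR_RGB2HSV))]
m=(H>15)&(H<40)&(S>150)&(V>50);m[:240]=0;m[:,:240]=0;m[:,330:]=0;q=max(cents(m,50));print("handle",q)
for v in range(252,330,10):
    w=np.where(m[v])[0];print(v,w[[0,-1]] if len(w) else None,end=' ')
E
```

```text
[ 0.65525253 -0.01125744  0.18081864] hole [[ 0.65666317 -0.00908732]] tipfront [[ 0.65585674 -0.01068654]]
handle (2566, np.float64(282.6), np.float64(284.0))
252 [276 290] 262 [264 301] 272 [262 304] 282 [260 305] 292 [259 306] 302 [258 307] 312 [256 309] 322 None
```

Request:
{"method": "play_rows", "body": {"deltas": [[0.007, 0.002, 0.01, 0, 0, 0, 1], [0.007, 0.002, 0.03, 0, 0, 0, 1], [0.007, 0.002, 0.06, 0, 0, 0, 1], [0.007, 0.002, 0.085, 0, 0, 0, 1], [0.007, 0.002, 0.105, 0, 0, 0, 1], [0.007, 0.002, 0.12, 0, 0, 0, 1], [0.007, 0.002, 0.135, 0, 0, 0, 1], [0.007, 0.002, 0.135, 0, 0, 0, 1]]}}

```text
clock: 40.1
position: [0.6559, -0.0068, 0.112]
tool_rot: [-3.14, 0.0, 1.571]
force: [-0.8, -0.1, -1.0]
grip_width: 0.0227
finger_force: 94.0
```

Request:
{"method": "play_rows", "body": {"deltas": [[0, 0, 0.01, 0, 0, 0, 1], [0, 0, 0.02, 0, 0, 0, 1], [0, 0, 0.03, 0, 0, 0, 1], [0, 0, 0.038, 0, 0, 0, 1], [0, 0, 0.044, 0, 0, 0, 1], [0, 0, 0.046, 0, 0, 0, 1], [0, 0, 0.046, 0, 0, 0, 1]]}}

```text
clock: 40.8
position: [0.6563, -0.0068, 0.09]
tool_rot: [-3.141, -0.0, 1.571]
force: [0.8, 0.5, -0.8]
grip_width: 0.0228
finger_force: 94.0
```

```bash
python3 - <<'E'
from workcell import *
from h import *
s=observe();print(s["position"],s["force"],s["grip_width"])
a=grab_frame("wrist");cv2.imwrite("pics/w10.png",a[150:400,160:410,::-1])
E
```

```text
[ 0.65628143 -0.0067933   0.08999873] [ 0.79149053  0.54825548 -0.80313025] 0.022821739700273777
```

Request:
{"method": "play_rows", "body": {"deltas": [[-0.002, 0, 0, 0, 0, 0, 1], [-0.003, 0, 0, 0, 0, 0, 1], [-0.003, 0, 0.001, 0, 0, 0, 1], [-0.003, 0, 0.002, 0, 0, 0, 1], [-0.003, 0, 0.002, 0, 0, 0, 1]]}}

```text
clock: 41.35
position: [0.6565, -0.0086, 0.0895]
tool_rot: [3.141, 0.0, 1.571]
force: [-1.4, -1.7, 4.8]
grip_width: 0.0225
finger_force: 93.3
```

Seated (4.8 N upward). Releasing slowly, then rising.

Request:
{"method": "play_rows", "body": {"deltas": [[0, 0, 0, 0, 0, 0, 0.7], [0, 0, 0, 0, 0, 0, 0.6], [0, 0, 0, 0, 0, 0, 0.4], [0, 0, 0, 0, 0, 0, 0.1], [0, 0, 0, 0, 0, 0, 0], [0, 0, 0, 0, 0, 0, 0], [0, 0, 0, 0, 0, 0, 0], [0, 0, 0, 0, 0, 0, 0]]}}

```text
clock: 42.15
position: [0.6563, -0.0083, 0.0891]
tool_rot: [3.142, -0.0, 1.571]
force: [-0.6, -0.7, 0.3]
grip_width: 0.0853
finger_force: 0.0
```

Request:
{"method": "play_rows", "body": {"deltas": [[0, 0, -0.04, 0, 0, 0, 0], [0, 0, -0.1, 0, 0, 0, 0], [0, 0, -0.18, 0, 0, 0, 0], [0, 0, -0.26, 0, 0, 0, 0], [-0.05, -0.05, -0.3, 0, 0, 0, 0], [-0.13, -0.12, -0.32, 0, 0, 0, 0], [-0.2, -0.2, -0.34, 0, 0, 0, 0], [-0.28, -0.28, -0.34, 0, 0, 0, 0], [-0.3, -0.34, -0.34, 0, 0, 0, 0], [-0.3, -0.34, -0.34, 0, 0, 0, 0]]}}

```text
clock: 43.15
position: [0.4821, -0.162, 0.2595]
tool_rot: [-3.14, 0.002, 1.566]
force: [0.3, 0.7, 0.6]
grip_width: 0.0853
finger_force: 0.0
```

```bash
python3 - <<'E'
from workcell import *
from h import *
t=grab_frame("top");s=grab_frame("scene")
cv2.imwrite("pics/f.png",np.hstack([cv2.resize(t[180:330,110:310],(400,300)),cv2.resize(s[180:330,230:430],(400,300))])[:,:,::-1])
c=get_calibration("top");cs=get_calibration("scene")
V=t.max(2).astype(int);m=np.zeros(V.shape,bool);m[178:202,258:290]=V[178:202,258:290]<60
q=max(cents(m,5));print("cap",q,cast(c,[q[1:]],.14))
V=s.max(2).astype(int);m=np.zeros(V.shape,bool);m[208:230,266:288]=V[208:230,266:288]<60
q=max(cents(m,5));print("cap sc",q,cast(cs,[q[1:]],.137))
E
```

```text
cap (131, np.float64(270.4), np.float64(190.7)) [[ 0.65388105 -0.01053998]]
cap sc (92, np.float64(276.8), np.float64(219.4)) [[ 0.65595313 -0.0092614 ]]
```

View pics/f.png

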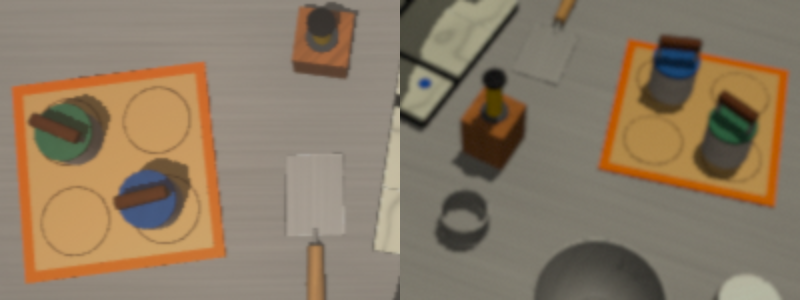

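The pick stands home, its cap within about 1 mm of where it started, and both canisters stand upright inside the mat border. Handing in.

```bash
python3 - <<'E'
from workcell import *
print(job_done())
E
```

```text
the job is handed in; nothing more can be done
None
```

I handed the job in at about 43 s on the robot clock. Both canisters present (green and blue) stand on the mat, the joint is raked from the red dot to the blue dot, and the pick is back in its holder. `job_done()` gave no verdict.

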